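# Press the new pads onto the loose PC-case feet

## Robot

A 6-joint arm with a two-finger parallel gripper is mounted at the origin on the work surface. World frame = base frame: x ahead of the robot, y to its left, z up, the work surface at z = 0. Lengths are in mm, angles in degrees, forces in N, time in s.
With the tool pointing down it reaches from about 350 to 850 mm from the base axis. Payload 8.1 kg.
Tool frame: the origin (TCP) lies at the centre of the arm's flange, where the gripper is bolted on; the fingertips stand 173 mm ahead of it and the grasp point (between the pads) lies 155 mm ahead of it; z points along the fingers, y is the line along which they close (so a half turn about z gives the same grasp; the last joint's range is limited). The gripper opens to 85 mm and grips with 20 to 120 N. Pads are 22 mm wide; open, the fingers measure 114 mm over their backs; the gripper's body (76 mm by 85 mm) begins 54 mm behind the grasp point. The pads swing forward as they close: fully open they stand 13 mm farther back than shut.
Start: joints at [69.706, 7.471, 85.268, -0, 87.261, -4.893], TCP at [159.323, 578.466, 404.692] pointing down, gripper open.
Joint ranges: [-169.43, 169.43], [-51.17, 129.36], [1.28, 143.12], [-76.62, 256.62], [0, 156.53], [-152.29, 152.29]. Speed limits (degrees/s): [136.94, 136.94, 159.86, 180, 180, 180].

## Interface

Orientations are given as [roll, pitch, yaw] about the fixed x, y, z axes, in that order (R = Rz(yaw) Ry(pitch) Rx(roll)).
In Python, from bench import * gives the robot as it stands.
- The arm moves only by the shell command python3 -m jog 'ROWS' [FORCE]. ROWS is text: rows parted by semicolons, each of 7 numbers parted by spaces: the shift along the tool's x, y, z scaled (see below), then the turn, a rotation vector about the tool's x, y, z scaled (see below), then the closure, from -1 (fully open) to 1 (shut). In form: tx ty tz wx wy wz hand; .... A call has 1 to 5 rows; each row shifts and turns the commanded pose from where the row before left it, along the tool's axes as they then stand; what a row does not reach is not made up. The controller multiplies each number of a shift by 0.1 m and each number of a turn by 60 degrees. A row lasts 1/8 s, in which the tool goes at most 62.5 mm and 10.7 degrees, less where a joint would pass 70% of its speed; a pose out of reach is approached as far as the arm can. A call with a number of a shift or a turn outside -1 to 1 is refused whole. A call with a gripper value outside its range is refused whole. The fingers move at their own pace and stop on an object; FORCE is the grip in N (left out, the last holds). Time passes only in rows, so rows that do not move let the fingers close. It gives the time, the measured TCP pose, the force, the opening and the grip force at its end, in the units of the state.
- sense(): the state, without advancing time (a new reading comes with each control period).
- snapshot(name): name is "side" or "top" or "wrist"; returns a dict with "img" (400x640x3 uint8, red, green, blue), "fx", "fy", "cx", "cy" (pixels), "dist" ([k1, k2, p1, p2, k3] as OpenCV has them; the pictures are not rectified), "extrinsics" (4x4, takes a point from camera to world coordinates). Camera axes: x right, y down, z forward; pixel columns grow to the right and rows downward; lengths in mm; the calibration is good to about 2 mm. A picture is of the moment at which its call begins. There is no depth.
- hand_in(): hands the job in; it is judged then, once.
The state is a dict: "time": time; "joint_pos": joint angles; "qd": joint speeds; "joint_efforts": joint torques, N m; "tool_pos": TCP position; "tcp_rot": TCP orientation; "ft_force": force on the tool from outside, world axes, zero at the start; "wrist_torque": the same for the moment, N m; "finger_gap": finger opening in mm; "grip_force": force on a finger pad.
Only numpy, scipy, OpenCV 4.12 (cv2) and the standard library are available. Lean on these libraries where they do the work, as an engineer would, in place of code of your own. Each camera call takes 0.05 s, during which the arm holds its last target. There are 200 camera calls.

## Task

Bond the new rubber pads onto the loose case feet standing on the antistatic mat: stand every foot, pad up, in a pocket of the press's drawn-out bed (one to a pocket), push the bed fully home, wind the handwheel down until the pressure plate just meets the pads, then give it half a turn more and leave it pressed for about three seconds. Then wind the plate back up until it is at least 10 mm clear of the pads, draw the bed fully out again, and stand all the feet, pad up, in the blue tray, leaving the bed out and empty. Never wind further than about three quarters of a turn past touching, and leave the phone, screwdriver and wipes alone.

Things in the scene. Friction and masses are not known exactly. Their poses are not given: they have to be found in the camera images.
- press: green C-frame screw press fixed to the bench; origin on the bench under the screw axis; its y points the way the bed slides OUT, x across the bed. Base 165 mm (x) by 420 mm (y -160 to +260), 25 mm thick; column at y -155 to -105 mm; head 75 mm wide, y -155 to +40 mm, 162 to 202 mm above the bench. A grey disc handwheel (136 mm across, 9 mm thick) turns above the head
- bed (a joint): slide of the aluminium bed, m: 0 = fully home (pockets centred under the screw), 0.19 = drawn out against its stop; starts at 0.165 to 0.19. About 2 N of friction, stays where left. Bed 130 mm square, its top 51 mm above the bench. Home: within 4 mm of 0; drawn out: above 0.175
- bed_pull (a point): the bed's upright black pull post, 18 mm across, 150 mm from the bed's centre at its outer end; this point is on its axis, 69 mm above the bench. The post stands from 41 to 87 mm above the bench on a 30 mm wide bar (top at 41 mm); it can be pinched from above in any direction
- pocket1 (a point): pocket 1 of 4 in the bed (x = -32, y = -32 mm from the bed's centre in the press's axes): centre of its FLOOR, 43 mm above the bench. Round blind hole 42 mm across, 8 mm deep (mouth level with the bed top), 3 mm chamfer; a foot in it shows 28 mm above the bed. Pockets are 64 mm apart. Moves with the bed; axes as press
- pocket2 (a point): pocket 2 of 4 in the bed (x = +32, y = -32 mm from the bed's centre): centre of its FLOOR, 43 mm above the bench. Round blind hole 42 mm across, 8 mm deep (mouth level with the bed top), 3 mm chamfer; a foot in it shows 28 mm above the bed. Pockets are 64 mm apart. Moves with the bed; axes as press
- pocket3 (a point): pocket 3 of 4 in the bed (x = -32, y = +32 mm from the bed's centre): centre of its FLOOR, 43 mm above the bench. Round blind hole 42 mm across, 8 mm deep (mouth level with the bed top), 3 mm chamfer; a foot in it shows 28 mm above the bed. Pockets are 64 mm apart. Moves with the bed; axes as press
- pocket4 (a point): pocket 4 of 4 in the bed (x = +32, y = +32 mm from the bed's centre): centre of its FLOOR, 43 mm above the bench. Round blind hole 42 mm across, 8 mm deep (mouth level with the bed top), 3 mm chamfer; a foot in it shows 28 mm above the bed. Pockets are 64 mm apart. Moves with the bed; axes as press
- wheel (a joint): angle of the handwheel, rad, 0 to 26: 0 = plate fully up; grows as the wheel turns CLOCKWISE seen from above, which winds the plate DOWN 10 mm a turn (1.592 mm per rad). Self-locking (0.2 N m friction), stays where left. Starts between 5 and 9.5
- wheel_hub (a point): on the screw axis at the top face of the handwheel's disc; 261 mm above the bench at wheel angle 0 and sinking with the screw (10 mm a turn)
- crank_grip (a point): middle of the black crank handle: upright, freely revolving, 20 mm across, 48 mm tall, axis 54 mm from the screw axis, standing 2 to 50 mm above the disc's top; this point is 28 mm above it. Hold it from above, heading unchanged, and lead it round; it sinks or rises 10 mm a turn with the wheel. Needs about 4 N, up to 6 N pressing. At wheel angle 0 it is on the press's +x side
- plate (a joint): how far the sprung pressure plate (four springs under the screw) is pushed up against its springs, m: 0 = hanging free; once on the pads it grows 10 mm per turn less up to 1 mm of give (12 N a mm after 12 N preload). Half a turn past touching reads about 4.5 mm; 3 to 6.5 mm counts as half a turn, over 8.5 mm crushes the pads
- plate_face (a point): centre of the flat underside of the pressure plate (steel, 130 mm square): 107 mm above the bench at wheel angle 0. Pads of feet in the pockets have their tops 79 mm above the bench, so the plate meets them at about 17.6 rad of the wheel
- tray: blue open parts tray, fixed, 160 mm (its x) by 190 mm (its y), walls 4 mm thick and 16 mm high, floor 4 mm above the bench; origin on the bench under its centre. It and the mat may change places
- mat: blue antistatic mat, fixed, 160 mm (its x) by 190 mm (its y), 3 mm thick; origin on the bench under its centre; the feet start on it
- foot1: loose aluminium PC-case foot, an upright cylinder 36 mm across and 36 mm tall, 56 to 91 g, its black rubber pad (top 5 mm) upwards; origin at the centre of its underside, z up through the pad. Two to four of foot1..foot4 are present in a run; an absent one is reported as None
- foot2: another such foot (see foot1): cylinder 36 mm across, 36 mm tall, pad up, origin at the centre of its underside; may be absent
- foot3: another such foot (see foot1): cylinder 36 mm across, 36 mm tall, pad up, origin at the centre of its underside; may be absent
- foot4: another such foot (see foot1): cylinder 36 mm across, 36 mm tall, pad up, origin at the centre of its underside; may be absent
- phone: bystander: black phone lying flat beyond the bed, 74 by 152 mm (y), 9 mm thick; origin at the centre of its underside
- screwdriver: bystander: screwdriver lying on the bench beyond the tray and mat, about 200 mm long; origin at its middle underneath
- wipes: bystander: round tub of wipes 70 mm across, 115 mm tall, standing on the robot side of the press column; origin at the centre of its underside
Things that resemble listed ones, but are neither listed nor needed, are in the scene too. Leave any purple or yellow look-alike of the foot3 alone.

How it is judged (in metres and radians):
On the way, in this order (a step that is already met when the one before it is completed fails the run):
1. every foot stands pad up in a pocket of the drawn-out bed (angle between each of foot1, foot2, foot3, foot4's own z axis and vertical below 0.12 rad and ((horizontal distance between foot1 and pocket1 below 0.005 m and z of foot1 in the frame of pocket1 below 0.003 m) or (horizontal distance between foot1 and pocket2 below 0.005 m and z of foot1 in the frame of pocket2 below 0.003 m) or (horizontal distance between foot1 and pocket3 below 0.005 m and z of foot1 in the frame of pocket3 below 0.003 m) or (horizontal distance between foot1 and pocket4 below 0.005 m and z of foot1 in the frame of pocket4 below 0.003 m)) and ((horizontal distance between foot2 and pocket1 below 0.005 m and z of foot2 in the frame of pocket1 below 0.003 m) or (horizontal distance between foot2 and pocket2 below 0.005 m and z of foot2 in the frame of pocket2 below 0.003 m) or (horizontal distance between foot2 and pocket3 below 0.005 m and z of foot2 in the frame of pocket3 below 0.003 m) or (horizontal distance between foot2 and pocket4 below 0.005 m and z of foot2 in the frame of pocket4 below 0.003 m)) and ((horizontal distance between foot3 and pocket1 below 0.005 m and z of foot3 in the frame of pocket1 below 0.003 m) or (horizontal distance between foot3 and pocket2 below 0.005 m and z of foot3 in the frame of pocket2 below 0.003 m) or (horizontal distance between foot3 and pocket3 below 0.005 m and z of foot3 in the frame of pocket3 below 0.003 m) or (horizontal distance between foot3 and pocket4 below 0.005 m and z of foot3 in the frame of pocket4 below 0.003 m)) and ((horizontal distance between foot4 and pocket1 below 0.005 m and z of foot4 in the frame of pocket1 below 0.003 m) or (horizontal distance between foot4 and pocket2 below 0.005 m and z of foot4 in the frame of pocket2 below 0.003 m) or (horizontal distance between foot4 and pocket3 below 0.005 m and z of foot4 in the frame of pocket3 below 0.003 m) or (horizontal distance between foot4 and pocket4 below 0.005 m and z of foot4 in the frame of pocket4 below 0.003 m)) and value of joint bed above 0.1 m), for 0.2 s.
2. the bed is fully home with the feet still in their pockets (angle between each of foot1, foot2, foot3, foot4's own z axis and vertical below 0.12 rad and ((horizontal distance between foot1 and pocket1 below 0.005 m and z of foot1 in the frame of pocket1 below 0.003 m) or (horizontal distance between foot1 and pocket2 below 0.005 m and z of foot1 in the frame of pocket2 below 0.003 m) or (horizontal distance between foot1 and pocket3 below 0.005 m and z of foot1 in the frame of pocket3 below 0.003 m) or (horizontal distance between foot1 and pocket4 below 0.005 m and z of foot1 in the frame of pocket4 below 0.003 m)) and ((horizontal distance between foot2 and pocket1 below 0.005 m and z of foot2 in the frame of pocket1 below 0.003 m) or (horizontal distance between foot2 and pocket2 below 0.005 m and z of foot2 in the frame of pocket2 below 0.003 m) or (horizontal distance between foot2 and pocket3 below 0.005 m and z of foot2 in the frame of pocket3 below 0.003 m) or (horizontal distance between foot2 and pocket4 below 0.005 m and z of foot2 in the frame of pocket4 below 0.003 m)) and ((horizontal distance between foot3 and pocket1 below 0.005 m and z of foot3 in the frame of pocket1 below 0.003 m) or (horizontal distance between foot3 and pocket2 below 0.005 m and z of foot3 in the frame of pocket2 below 0.003 m) or (horizontal distance between foot3 and pocket3 below 0.005 m and z of foot3 in the frame of pocket3 below 0.003 m) or (horizontal distance between foot3 and pocket4 below 0.005 m and z of foot3 in the frame of pocket4 below 0.003 m)) and ((horizontal distance between foot4 and pocket1 below 0.005 m and z of foot4 in the frame of pocket1 below 0.003 m) or (horizontal distance between foot4 and pocket2 below 0.005 m and z of foot4 in the frame of pocket2 below 0.003 m) or (horizontal distance between foot4 and pocket3 below 0.005 m and z of foot4 in the frame of pocket3 below 0.003 m) or (horizontal distance between foot4 and pocket4 below 0.005 m and z of foot4 in the frame of pocket4 below 0.003 m)) and value of joint bed below 0.004 m and height (world z) of plate_face above 0.086 m), for 0.2 s.
3. the plate is wound down to the pads and half a turn more, and left so for a good second at least (angle between each of foot1, foot2, foot3, foot4's own z axis and vertical below 0.12 rad and ((horizontal distance between foot1 and pocket1 below 0.005 m and z of foot1 in the frame of pocket1 below 0.003 m) or (horizontal distance between foot1 and pocket2 below 0.005 m and z of foot1 in the frame of pocket2 below 0.003 m) or (horizontal distance between foot1 and pocket3 below 0.005 m and z of foot1 in the frame of pocket3 below 0.003 m) or (horizontal distance between foot1 and pocket4 below 0.005 m and z of foot1 in the frame of pocket4 below 0.003 m)) and ((horizontal distance between foot2 and pocket1 below 0.005 m and z of foot2 in the frame of pocket1 below 0.003 m) or (horizontal distance between foot2 and pocket2 below 0.005 m and z of foot2 in the frame of pocket2 below 0.003 m) or (horizontal distance between foot2 and pocket3 below 0.005 m and z of foot2 in the frame of pocket3 below 0.003 m) or (horizontal distance between foot2 and pocket4 below 0.005 m and z of foot2 in the frame of pocket4 below 0.003 m)) and ((horizontal distance between foot3 and pocket1 below 0.005 m and z of foot3 in the frame of pocket1 below 0.003 m) or (horizontal distance between foot3 and pocket2 below 0.005 m and z of foot3 in the frame of pocket2 below 0.003 m) or (horizontal distance between foot3 and pocket3 below 0.005 m and z of foot3 in the frame of pocket3 below 0.003 m) or (horizontal distance between foot3 and pocket4 below 0.005 m and z of foot3 in the frame of pocket4 below 0.003 m)) and ((horizontal distance between foot4 and pocket1 below 0.005 m and z of foot4 in the frame of pocket1 below 0.003 m) or (horizontal distance between foot4 and pocket2 below 0.005 m and z of foot4 in the frame of pocket2 below 0.003 m) or (horizontal distance between foot4 and pocket3 below 0.005 m and z of foot4 in the frame of pocket3 below 0.003 m) or (horizontal distance between foot4 and pocket4 below 0.005 m and z of foot4 in the frame of pocket4 below 0.003 m)) and value of joint bed below 0.004 m and value of joint plate between 0.003 and 0.0065 m), for 1.5 s.
4. the plate is wound back clear of the pads and the bed drawn fully out (height (world z) of plate_face above 0.086 m and value of joint bed above 0.175 m), for 0.2 s.
At the end, for the whole second after the job is handed in: every foot that is present stands upright, pad up (within 7 degrees), at rest on the floor of the blue tray; the pressure plate is wound up at least 7 mm clear of where the pads were (face 86 mm above the bench); the bed is drawn out (more than 175 mm) (all of step 4 and x of foot1 in the frame of tray between -0.066 and 0.066 m and y of foot1 in the frame of tray between -0.081 and 0.081 m and z of each of foot1, foot2, foot3, foot4 in the frame of tray below 0.01 m and angle between each of foot1, foot2, foot3, foot4's own z axis and vertical below 0.12 rad and linear speed of each of foot1, foot2, foot3, foot4 below 0.02 m/s and x of foot2 in the frame of tray between -0.066 and 0.066 m and y of foot2 in the frame of tray between -0.081 and 0.081 m and x of foot3 in the frame of tray between -0.066 and 0.066 m and y of foot3 in the frame of tray between -0.081 and 0.081 m and x of foot4 in the frame of tray between -0.066 and 0.066 m and y of foot4 in the frame of tray between -0.081 and 0.081 m); the robot touches nothing.
It fails at once if the plate is wound more than about 0.9 of a turn past touching (springs pushed up over 8.5 mm) (value of joint plate above 0.0085 m).
It fails at once if the plate is wound onto feet while the bed is not home (value of joint plate above 0.0015 m and value of joint bed above 0.012 m).
It fails at once if the phone, the screwdriver or the wipes are moved more than 3 cm (distance of any of phone, screwdriver, wipes from where it was at the start of the episode above 0.03 m).
Of foot1, foot2, foot3, foot4 only 2 to 4 are there at a start; the rules pass over those that are not, and their reading is None.
At some moment in a run one of foot1, foot2, foot3, foot4 may be knocked a few centimetres aside while the robot is not near it.
It also fails if it takes over 210 s, if anything falls off the work surface, if the arm or the gripper's body presses on something with over 40 N, if the wrist force passes 120 N, or if a joint passes its speed limit or range.

## Working session

There is one attempt and no reset: what is moved stays moved. The work goes in short steps, Python scripts to look and compute and a shell command to move; the robot and the scene stay as the last step left them, time stands still between calls to the robot, and variables do not carry over. Pictures are saved under pics/ and viewed, at most 14 in all, crops included, and the job is handed in when it is done.

```bash
ls; mkdir -p pics; python3 - <<'E'
from bench import *
import cv2
s=sense(); print({k:s[k] for k in ('time','tool_pos','tcp_rot','ft_force','finger_gap')})
for n in ('top','side'):
    d=snapshot(n); cv2.imwrite(f'pics/{n}0.png',cv2.cvtColor(d['img'],cv2.COLOR_RGB2BGR))
    print(n,d['fx'],d['fy'],d['cx'],d['cy'],d['dist'],d['extrinsics'])
E
```

```text
pics
{'time': 0.0, 'tool_pos': array([159.23893283, 578.22883622, 403.63234947]), 'tcp_rot': array([-1.79893372e+02, -8.10824338e-03,  1.64601607e+02]), 'ft_force': array([-1.05828611,  1.19310214, -0.26521859]), 'finger_gap': 85.41446156972887}
top 440.42577519292917 440.42577519292917 320.7926265149866 200.35661520630123 [0.01392038 0.         0.         0.         0.        ] [[-2.41015707e-02 -9.84478504e-01  1.73842426e-01  3.30822717e+02]
 [-9.99689277e-01  2.48403532e-02  2.07493607e-03 -1.71825883e+01]
 [-6.36103722e-03 -1.73738400e-01 -9.84771296e-01  1.51757226e+03]
 [ 0.00000000e+00  0.00000000e+00  0.00000000e+00  1.00000000e+00]]
side 380.34511563259304 380.34511563259304 320.8976977574172 198.52333265380778 [-0.07802726  0.          0.          0.          0.        ] [[-9.73368865e-01 -1.30948980e-01  1.88163271e-01  3.72311273e+02]
 [-2.29243817e-01  5.53967087e-01 -8.00354758e-01  7.72985238e+02]
 [ 5.69379925e-04 -8.22175669e-01 -5.69233559e-01  7.51227295e+02]
 [ 0.00000000e+00  0.00000000e+00  0.00000000e+00  1.00000000e+00]]
```

View pics/top0.png

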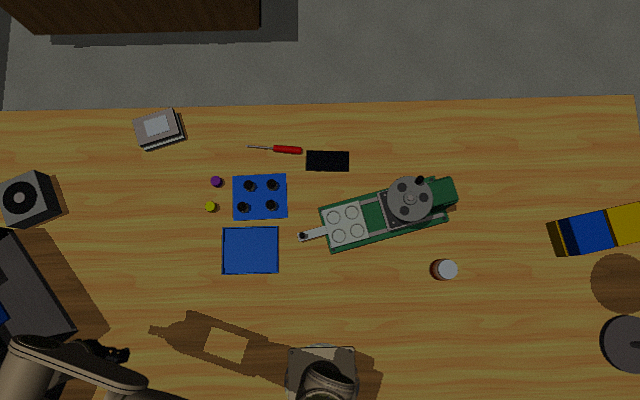

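View pics/side0.png

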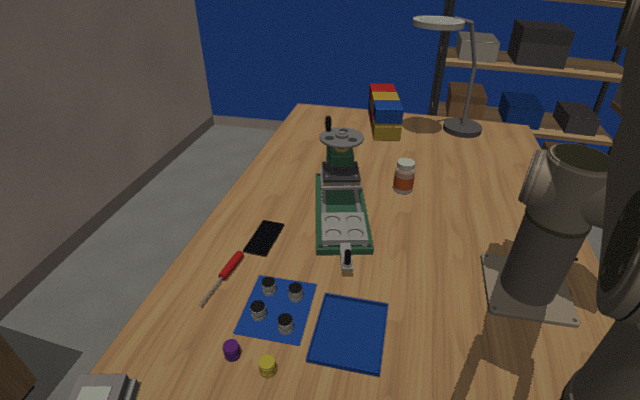

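The top view shows the mat at about (260,197) carrying four silver feet with black pads at (248,185), (272,184), (243,206) and (270,205). The empty tray is at (250,250), the bed is drawn out at (345,227), the pull post is at (303,236), and the wheel is at (409,198) with its crank at (420,180). The side view agrees.

Things that could be taken for a foot:
- purple cap at top (216,182): reject
- yellow cap at top (210,207): reject
- silver feet on the mat: take these

Next I get coarse positions and a wrist view.

```bash
cat > h.py <<'E'
from bench import *
import cv2, numpy as np
from scipy.spatial.transform import Rotation as Rn
def K(d): return np.array([[d['fx'],0,d['cx']],[0,d['fy'],d['cy']],[0,0,1.]])
def rays(d,px):
    p=cv2.undistortPoints(np.array(px,float).reshape(-1,1,2),K(d),np.array(d['dist'])).reshape(-1,2)
    E=np.array(d['extrinsics']); return E[:3,3], np.c_[p,np.ones(len(p))]@E[:3,:3].T
def onz(d,px,z):
    o,r=rays(d,px); return (o+r*((z-o[2])/r[:,2])[:,None])[:,:2]
def proj(d,P):
    E=np.linalg.inv(np.array(d['extrinsics']))
    return cv2.projectPoints(np.array(P,float).reshape(-1,1,3),cv2.Rodrigues(E[:3,:3])[0],E[:3,3],K(d),np.array(d['dist']))[0].reshape(-1,2)
def save(d,n,crop=None,s=1):
    im=cv2.cvtColor(d['img'],cv2.COLOR_RGB2BGR)
    if crop: im=im[crop[1]:crop[3],crop[0]:crop[2]]
    cv2.imwrite('pics/'+n,cv2.resize(im,None,fx=s,fy=s,interpolation=cv2.INTER_CUBIC))
def go(xyz=None,yaw=None):
    "shift in tool units (0.1 m) and turn units (60 deg), as seen from the present pose (turn first, or shift first)"
    s=sense(); R=Rn.from_euler('xyz',s['tcp_rot'],degrees=True)
    y0=s['tcp_rot'][2]
    if xyz is not None:
        dp=np.array(xyz)-s['tool_pos']; print('shift now',np.round(R.inv().apply(dp)/100,2))
    if yaw is not None:
        dy=(yaw-y0+180)%360-180; print('turn wz',round(-dy/60,3),'deg',round(dy,1))
        Rn2=Rn.from_euler('xyz',[180,0,yaw],degrees=True)
        if xyz is not None: print('shift after turn',np.round(Rn2.inv().apply(dp)/100,2))
def st():
    s=sense(); print('t',round(s['time'],2),'p',np.round(s['tool_pos'],1),'r',np.round(s['tcp_rot'],1),'f',np.round(s['ft_force'],1),'gap',round(s['finger_gap'],1),'grip',np.round(s['grip_force'],1),'q',np.round(s['joint_pos'],0))
E
python3 - <<'E'
from h import *
d=snapshot('top')
print('feet',onz(d,[(248,185),(272,184),(243,206),(270,205)],30).round())
print('mat',onz(d,[(233,176),(286,174),(287,217),(235,219)],3).round())
print('tray',onz(d,[(223,228),(279,227),(279,272),(221,273)],16).round())
print('pockets',onz(d,[(334,219),(352,213),(339,239),(357,234)],51).round())
print('post',onz(d,[(303,236)],87),'wheel',onz(d,[(409,198)],250),'crank',onz(d,[(420,180)],300))
d=snapshot('wrist'); save(d,'w0.png'); print(np.round(d['extrinsics'],2),d['fx'])
E
```

```text
feet [[654. 236.]
 [655. 153.]
 [581. 253.]
 [582. 160.]]
mat [[693. 294.]
 [696. 107.]
 [543. 105.]
 [540. 285.]]
tray [[508. 323.]
 [507. 131.]
 [355. 133.]
 [356. 328.]]
pockets [[ 525.  -57.]
 [ 544. -118.]
 [ 458.  -72.]
 [ 473. -132.]]
post [[467.13875962  46.52093338]] wheel [[ 555.07679813 -272.16184808]] crank [[ 597.05503985 -296.11539748]]
[[ 2.6000e-01  9.2000e-01  2.9000e-01  8.4850e+01]
 [ 9.6000e-01 -2.5000e-01 -8.0000e-02  5.9793e+02]
 [-0.0000e+00  3.0000e-01 -9.5000e-01  3.7286e+02]
 [ 0.0000e+00  0.0000e+00  0.0000e+00  1.0000e+00]] 355.9883384256992
```

View pics/w0.png

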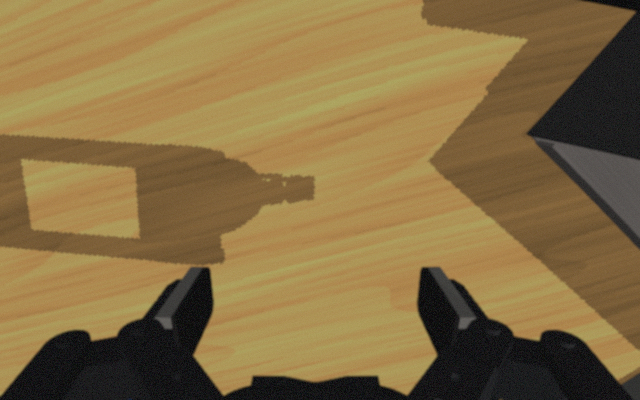

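The wrist camera sees only bench here and looks past the fingers. Next I move over the mat.

```bash
python3 -m jog '-.44 -.2 -.04 0 0 0 -1;-.44 -.2 -.04 0 0 0 -1;-.44 -.2 -.04 0 0 0 -1;-.44 -.2 -.04 0 0 0 -1;-.44 -.2 -.04 0 0 0 -1'
python3 -m jog '-.44 -.2 -.04 0 0 0 -1;-.44 -.2 -.04 0 0 0 -1;-.44 -.2 -.04 0 0 0 -1;-.44 -.2 -.04 0 0 0 -1;-.44 -.2 -.04 0 0 0 -1'
python3 -m jog '-.44 -.2 -.04 0 0 0 -1;-.44 -.2 -.04 0 0 0 -1;0 0 0 0 0 0 -1;0 0 0 0 0 0 -1' 
python3 - <<'E'
from h import *
st()
d=snapshot('wrist'); save(d,'w1.png'); np.save('w1.npy',d,allow_pickle=True)
E
```

```text
time: 0.82
tool_pos: [345.8, 422.4, 424.7]
tcp_rot: [-180.0, -0.0, 164.6]
ft_force: [1.1, 0.9, -0.8]
finger_gap: 85.7
grip_force: 0.0
time: 1.45
tool_pos: [531.4, 267.6, 444.6]
tcp_rot: [-180.0, -0.0, 164.6]
ft_force: [-0.0, -0.3, 0.8]
finger_gap: 85.5
grip_force: 0.0
time: 1.95
tool_pos: [604.5, 206.9, 452.2]
tcp_rot: [-180.0, -0.1, 164.6]
ft_force: [-0.8, 0.6, -0.3]
finger_gap: 85.0
grip_force: 0.0
t 1.95 p [604.5 206.9 452.2] r [-1.800e+02 -1.000e-01  1.646e+02] f [-0.8  0.6 -0.3] gap 85.0 grip 0.0 q [ 14.  13.  74.   0.  93. -60.]
```

View pics/w1.png

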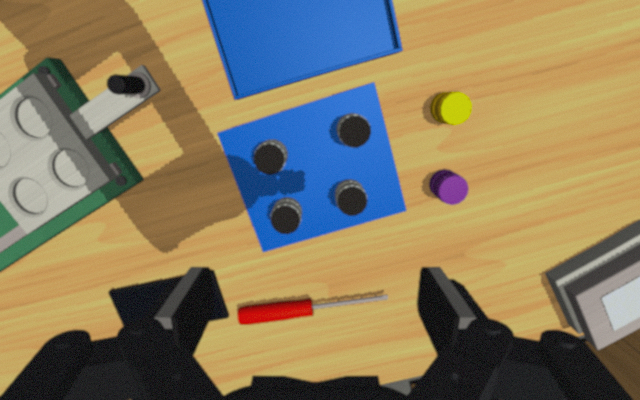

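The wrist view shows four pads at about (269,158), (353,130), (286,216) and (351,198). The yellow and purple look-alikes are at (453,107) and (450,187), off the mat, so they stay untouched. The bed pockets are partly visible on the left. Next I measure the feet and view the press from above.

```bash
cat >> h.py <<'E'
def pads(d,z,thr=60,show=False):
    "dark round discs at height z -> world xy"
    g=d['img'].max(2); m=cv2.morphologyEx((g<thr).astype(np.uint8),cv2.MORPH_OPEN,np.ones((5,5)))
    out=[]
    for c in cv2.findContours(m,cv2.RETR_EXTERNAL,cv2.CHAIN_APPROX_NONE)[0]:
        if cv2.contourArea(c)<250 or len(c)<20: continue
        (u,v),(a,b),_=cv2.fitEllipse(c)
        if max(a,b)/min(a,b)>1.35: continue
        w=onz(d,[(u,v)],z)[0]; sz=np.linalg.norm(np.diff(onz(d,[(u-a/2,v),(u+a/2,v)],z),axis=0))
        out.append((round(u),round(v),round(a),round(b),*np.round(w,1),round(sz,1)))
    return out
E
python3 - <<'E'
from h import *
d=np.load('w1.npy',allow_pickle=True).item()
for p in pads(d,39): print(p)
go([500,-60,450],164.6)
E
```

```text
(285, 219, 25, 26, np.float64(653.9), np.float64(157.1), np.float64(28.4))
(352, 201, 25, 27, np.float64(652.3), np.float64(235.6), np.float64(28.5))
(269, 159, 27, 28, np.float64(582.7), np.float64(160.2), np.float64(29.4))
(354, 131, 28, 29, np.float64(578.2), np.float64(256.5), np.float64(29.8))
shift now [ 0.3  -2.85  0.02]
turn wz 0.0 deg -0.0
shift after turn [ 0.29 -2.85  0.02]
```

```bash
python3 -m jog '.05 -.47 0 0 0 0 -1;.05 -.47 0 0 0 0 -1;.05 -.47 0 0 0 0 -1;.05 -.47 0 0 0 0 -1;.05 -.47 0 0 0 0 -1'>/dev/null
python3 -m jog '.05 -.5 0 0 0 0 -1;0 0 0 0 0 0 -1;0 0 0 0 0 0 -1'
python3 - <<'E'
from h import *
d=snapshot('wrist'); save(d,'w2.png'); np.save('w2.npy',d,allow_pickle=True)
E
```

```text
time: 3.0
tool_pos: [499.8, -59.0, 452.9]
tcp_rot: [180.0, 0.0, 164.6]
ft_force: [-0.4, 0.1, 0.4]
finger_gap: 85.6
grip_force: 0.0
```

View pics/w2.png

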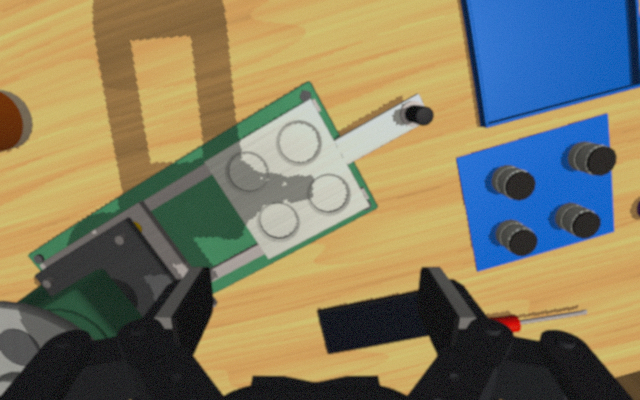

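The pocket rims are at about (299,142), (247,171), (329,192) and (278,221), and the post top is at (424,115). I refine these with Hough circles.

```bash
python3 - <<'E'
from h import *
d=np.load('w2.npy',allow_pickle=True).item()
g=cv2.cvtColor(d['img'],cv2.COLOR_RGB2GRAY)
g=cv2.createCLAHE(3,(8,8)).apply(g)
W=[]
for (u,v) in [(299,142),(247,171),(329,192),(278,221)]:
    x0,y0=u-34,v-34; c=cv2.resize(g[y0:y0+68,x0:x0+68],None,fx=4,fy=4,interpolation=cv2.INTER_CUBIC)
    h=cv2.HoughCircles(c,cv2.HOUGH_GRADIENT,1,200,param1=80,param2=15,minRadius=70,maxRadius=100)
    cx,cy,r=h[0][0]; p=(x0+cx/4-.375,y0+cy/4-.375); w=onz(d,[p],51)[0]; W.append(w); print(np.round(p,1),r/4,w.round(1))
W=np.array(W)
c=W.mean(0); ax_y=(W[0]-W[1])+(W[2]-W[3]); ax_y/=np.linalg.norm(ax_y)
print('centre',c,'y axis yaw',np.degrees(np.arctan2(ax_y[1],ax_y[0])),[np.linalg.norm(W[i]-W[j]).round(1) for i,j in ((0,1),(2,3),(0,2),(1,3))])
ax_x=(W[0]-W[2])+(W[1]-W[3]); print('x axis yaw',np.degrees(np.arctan2(ax_x[1],ax_x[0])))
print('post',onz(d,[(424,115)],87))
for p in pads(d,39,75): print(p)
E
```

```text
[298.  142.8] 22.875 [469.1 -69.2]
[246. 173.] 22.225 [ 485.2 -131.6]
[327.5 191.5] 18.5 [527.9 -53. ]
[279.5 221.5] 19.5 [ 547.3 -113.2]
centre [507.38799062 -91.76349098] y axis yaw 106.14714787991684 [np.float64(64.4), np.float64(63.2), np.float64(61.0), np.float64(64.7)]
x axis yaw -164.02361787258843
post [[470.63309937  52.83037601]]
(522, 242, 23, 27, np.float64(652.7), np.float64(155.0), np.float64(29.2))
(585, 224, 23, 28, np.float64(651.1), np.float64(233.6), np.float64(29.8))
(519, 185, 25, 29, np.float64(581.3), np.float64(158.1), np.float64(29.5))
(600, 160, 25, 30, np.float64(577.0), np.float64(254.5), np.float64(30.6))
```

The bed centre is at about (507.4,-91.8), the press y axis points along about 105.3°, and the bed is about 186 mm out. I'll keep the tool yaw at 150.3° so the fingers close along the pocket diagonal. Next is the turn, the hover over foot A, and the close crop to confirm it.

```bash
cat >> h.py <<'E'
def plan(*pts,yaw=150.3,start=None):
    p=sense()['tool_pos'] if start is None else np.array(start,float); R=Rn.from_euler('xyz',[180,0,yaw],degrees=True)
    for q in pts:
        dd=R.inv().apply(np.array(q,float)-p)/100; n=int(np.ceil(np.linalg.norm(dd)/.5)); print(q,'total',np.round(dd,2),'n',n,'each',np.round(dd/n,3)); p=np.array(q,float)
E
python3 -m jog '0 0 0 0 0 .12 -.4;0 0 0 0 0 .12 -.4;0 0 0 0 0 0 -.4;0 0 0 0 0 0 -.4'
python3 - <<'E'
from h import *
plan((653.5,156.5,330),(653.5,156.5,186),(653.5,156.5,330),(485,-131,330),(485,-131,226))
E
```

```text
time: 3.55
tool_pos: [500.2, -59.1, 452.6]
tcp_rot: [180.0, -0.0, 150.4]
ft_force: [0.2, 0.2, 1.4]
finger_gap: 59.7
grip_force: 0.0
(653.5, 156.5, 330) total [-0.26  2.63  1.23] n 6 each [-0.044  0.439  0.204]
(653.5, 156.5, 186) total [ 0.   -0.    1.44] n 3 each [ 0.   -0.    0.48]
(653.5, 156.5, 330) total [ 0.    0.   -1.44] n 3 each [ 0.    0.   -0.48]
(485, -131, 330) total [ 0.04 -3.33 -0.  ] n 7 each [ 0.006 -0.476 -0.   ]
(485, -131, 226) total [ 0.   -0.    1.04] n 3 each [ 0.    -0.     0.347]
```

```bash
python3 -m jog '-.05 .44 .2 0 0 0 -.4;-.05 .44 .2 0 0 0 -.4;-.04 .44 .2 0 0 0 -.4;-.04 .44 .2 0 0 0 -.4;-.04 .44 .2 0 0 0 -.4' >/dev/null
python3 -m jog '-.04 .43 .23 0 0 0 -.4;0 0 0 0 0 0 -.4;0 0 0 0 0 0 -.4'
python3 - <<'E'
from h import *
d=snapshot('wrist'); save(d,'w3.png',(120,0,520,400),1.4)
for p in pads(d,39,75): print(p)
print(proj(d,[[653.5,156.5,39]]))
E
```

```text
time: 4.55
tool_pos: [653.2, 155.5, 329.5]
tcp_rot: [-180.0, -0.0, 150.3]
ft_force: [0.4, -0.3, 0.7]
finger_gap: 59.6
grip_force: 0.0
(318, 198, 41, 41, np.float64(654.1), np.float64(156.8), np.float64(31.0))
(411, 146, 42, 45, np.float64(652.4), np.float64(235.2), np.float64(30.8))
(273, 112, 44, 45, np.float64(582.7), np.float64(160.1), np.float64(31.5))
(391, 35, 47, 51, np.float64(578.5), np.float64(256.2), np.float64(31.6))
[[317.56697102 197.87082478]]
```

View pics/w3.png

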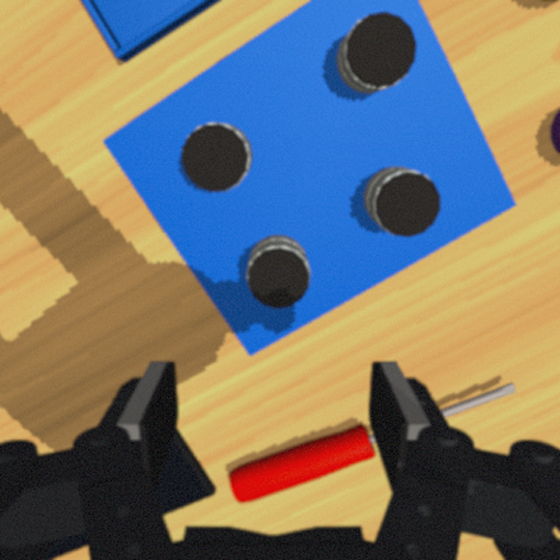

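The crop confirms foot A, silver with a black pad, between the fingers at raw pixel (318,198). No look-alike is near it. I grasp it now.

```bash
python3 -m jog '0 .01 .4 0 0 0 -.4;0 0 .4 0 0 0 -.4;0 0 .35 0 0 0 -.4;0 0 .29 0 0 0 -.4;0 0 0 0 0 0 -.4' 40
python3 -m jog '0 0 0 0 0 0 1;0 0 0 0 0 0 1;0 0 0 0 0 0 1;0 0 0 0 0 0 1' 40
python3 -m jog '0 0 -.3 0 0 0 1;0 0 -.4 0 0 0 1;0 0 -.4 0 0 0 1;0 0 -.34 0 0 0 1;0 0 0 0 0 0 1'
python3 -c "
from h import *
plan((485,-131,330),(485,-131,226))"
```

```text
time: 5.22
tool_pos: [652.6, 155.0, 184.2]
tcp_rot: [-179.9, -0.2, 150.2]
ft_force: [1.2, -0.3, 0.7]
finger_gap: 60.2
grip_force: 0.0
time: 5.72
tool_pos: [655.1, 156.2, 188.9]
tcp_rot: [179.9, 0.2, 150.2]
ft_force: [-1.3, -0.8, 7.9]
finger_gap: 34.4
grip_force: 40.5
time: 6.35
tool_pos: [655.1, 156.5, 335.6]
tcp_rot: [179.7, 0.4, 150.2]
ft_force: [1.9, 0.1, -0.5]
finger_gap: 34.9
grip_force: 40.0
(485, -131, 330) total [ 0.05 -3.34  0.06] n 7 each [ 0.008 -0.477  0.008]
(485, -131, 226) total [ 0.   -0.    1.04] n 3 each [ 0.    -0.     0.347]
```

```bash
python3 -m jog '.01 -.4 0 0 0 0 1;.01 -.5 0 0 0 0 1;.01 -.5 0 0 0 0 1;.01 -.5 0 0 0 0 1;.01 -.5 0 0 0 0 1' >/dev/null
python3 -m jog '0 -.5 0 0 0 0 1;0 -.44 0 0 0 0 1;0 0 0 0 0 0 1;0 0 0 0 0 0 1'
python3 - <<'E'
from h import *
d=snapshot('wrist'); save(d,'w4.png',(120,0,520,400),1.4); st()
plan((485,-131,240))
E
```

```text
time: 7.48
tool_pos: [483.4, -130.9, 329.3]
tcp_rot: [180.0, -0.0, 150.2]
ft_force: [-0.4, -1.3, -0.8]
finger_gap: 34.5
grip_force: 40.2
t 7.53 p [ 483.7 -130.5  329.4] r [180.   -0.  150.2] f [ 0.3 -0.8 -1.2] gap 34.8 grip 40.2 q [-21.  -5. 106.   0.  79. -81.]
(485, -131, 240) total [-0.01  0.    0.89] n 2 each [-0.007  0.001  0.447]
```

View pics/w4.png

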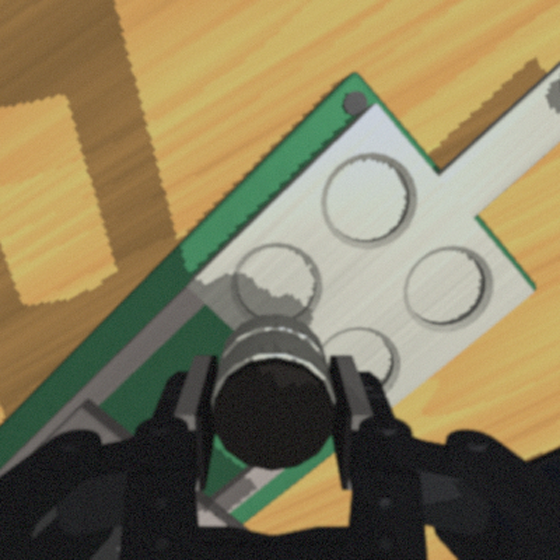

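The foot is held upright between the pads at crop (275,410), and the target pocket rim is below it at crop (276,282). I check the pocket model against this view.

```bash
python3 - <<'E'
from h import *
d=snapshot('wrist')
y=np.array([-.264,.965]);x=np.array([.965,.264]);c=np.array([507.4,-91.8])
P=[[*(c+a*32*x+b*32*y),51] for a,b in ((-1,-1),(1,-1),(-1,1),(1,1))]
print(np.round(P,1),(proj(d,P)-[120,0])*1.4)
print('meas',onz(d,np.array([(276,282),(368,198),(447,285)])/1.4+[120,0],51).round(1))
E
python3 -m jog '-.01 0 .4 0 0 0 1;0 0 .4 0 0 0 1;0 0 .1 0 0 0 1;0 0 0 0 0 0 1;0 0 0 0 0 0 1'
```

```text
[[ 485.  -131.1   51. ]
 [ 546.7 -114.2   51. ]
 [ 468.1  -69.4   51. ]
 [ 529.8  -52.5   51. ]] [[274.35421375 286.65850572]
 [356.67942724 365.18461228]
 [365.79489288 199.48575112]
 [446.97623588 286.58543983]]
meas [[ 483.2 -129.1]
 [ 468.   -68.1]
 [ 529.   -52.1]]
time: 8.2
tool_pos: [485.3, -131.7, 241.6]
tcp_rot: [180.0, 0.2, 150.2]
ft_force: [-0.8, 0.2, -0.1]
finger_gap: 34.5
grip_force: 40.2
```

Agreement is within 2 mm. I lower until contact and release slightly.

```bash
python3 -m jog '0 .01 .05 0 0 0 1;0 0 .04 0 0 0 1;0 0 .02 0 0 0 1;0 0 .01 0 0 0 1;0 0 0 0 0 0 1' ; python3 -m jog '0 0 .01 0 0 0 1;0 0 .01 0 0 0 1;0 0 0 0 0 0 1'; python3 -m jog '0 0 .01 0 0 0 1;0 0 0 0 0 0 1'
```

```text
time: 8.82
tool_pos: [484.9, -131.1, 228.8]
tcp_rot: [-180.0, 0.0, 150.2]
ft_force: [-7.1, -0.2, 10.8]
finger_gap: 34.6
grip_force: 41.4
time: 9.2
tool_pos: [485.2, -131.9, 228.7]
tcp_rot: [-179.9, 0.1, 150.2]
ft_force: [-14.9, -1.1, 27.3]
finger_gap: 34.5
grip_force: 43.0
time: 9.45
tool_pos: [485.4, -132.3, 228.7]
tcp_rot: [-179.8, 0.1, 150.2]
ft_force: [-17.7, -3.5, 34.5]
finger_gap: 34.7
grip_force: 43.8
```

```bash
python3 -m jog '0 0 0 0 0 0 -.3;0 0 0 0 0 0 -.3;0 0 0 0 0 0 -.3;0 0 0 0 0 0 -.3'; python3 -m jog '0 0 -.3 0 0 0 -.3;0 0 -.4 0 0 0 -.4;0 0 -.4 0 0 0 -.4;.1 .2 -.4 0 0 0 -.4;0 0 0 0 0 0 -.4'
python3 - <<'E'
from h import *
st()
d=snapshot('wrist'); save(d,'w5.png')
for z in (79,39):
  print(z)
  for p in pads(d,z,75): print(p)
E
```

```text
time: 9.95
tool_pos: [484.7, -130.6, 224.3]
tcp_rot: [-180.0, -0.0, 150.2]
ft_force: [0.7, -0.4, -0.5]
finger_gap: 55.6
grip_force: 0.0
time: 10.58
tool_pos: [487.2, -107.8, 378.7]
tcp_rot: [179.9, 0.4, 150.3]
ft_force: [0.1, -0.3, -0.5]
finger_gap: 59.9
grip_force: 0.0
t 10.57 p [ 487.2 -107.8  378.7] r [179.9   0.4 150.3] f [ 0.1 -0.3 -0.5] gap 59.9 grip 0.0 q [-18.  -8. 103.   0.  84. -79.]
79
(286, 204, 39, 41, np.float64(483.9), np.float64(-132.8), np.float64(30.9))
(624, 127, 31, 38, np.float64(559.9), np.float64(127.6), np.float64(27.2))
39
(286, 204, 39, 41, np.float64(493.4), np.float64(-142.0), np.float64(35.5))
(624, 127, 31, 38, np.float64(580.7), np.float64(157.1), np.float64(31.3))
```

View pics/w5.png

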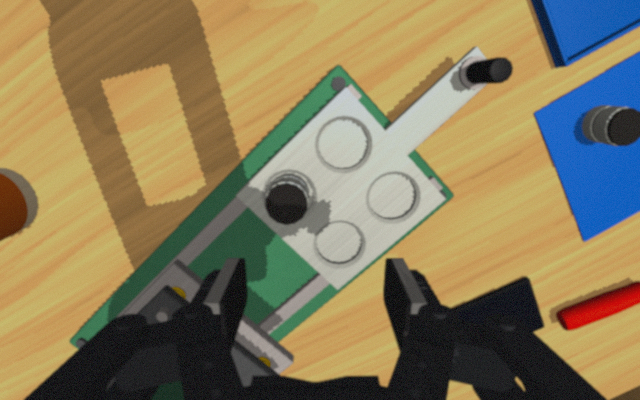

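Foot A is seated in its pocket, with its pad at (286,204) and an estimated position of (484,-133). Next is foot C.

```bash
python3 - <<'E'
from h import *
plan((582.6,160.1,330),(582.6,160.1,187),(582.6,160.1,330),(546.7,-114.2,330),(546.7,-114.2,236),(546.7,-114.2,380),(652.3,235.2,330),(652.3,235.2,187),(652.3,235.2,330),(468,-69,330),(468,-69,380),(578.4,256.3,330),(578.4,256.3,187),(578.4,256.3,330),(529.6,-52.4,330))
E
```

```text
(582.6, 160.1, 330) total [0.5  2.81 0.46] n 6 each [0.083 0.468 0.077]
(582.6, 160.1, 187) total [ 0.   -0.    1.43] n 3 each [ 0.    -0.     0.477]
(582.6, 160.1, 330) total [ 0.    0.   -1.43] n 3 each [ 0.     0.    -0.477]
(546.7, -114.2, 330) total [-1.05 -2.56 -0.  ] n 6 each [-0.175 -0.427 -0.   ]
(546.7, -114.2, 236) total [ 0.   -0.    0.94] n 2 each [ 0.   -0.    0.47]
(546.7, -114.2, 380) total [ 0.    0.   -1.44] n 3 each [ 0.    0.   -0.48]
(652.3, 235.2, 330) total [0.81 3.56 0.5 ] n 8 each [0.102 0.445 0.063]
(652.3, 235.2, 187) total [ 0.   -0.    1.43] n 3 each [ 0.    -0.     0.477]
(652.3, 235.2, 330) total [ 0.    0.   -1.43] n 3 each [ 0.     0.    -0.477]
(468, -69, 330) total [ 0.09 -3.56 -0.  ] n 8 each [ 0.012 -0.444 -0.   ]
(468, -69, 380) total [ 0.   0.  -0.5] n 1 each [ 0.   0.  -0.5]
(578.4, 256.3, 330) total [0.65 3.37 0.5 ] n 7 each [0.093 0.482 0.071]
(578.4, 256.3, 187) total [ 0.   -0.    1.43] n 3 each [ 0.    -0.     0.477]
(578.4, 256.3, 330) total [ 0.    0.   -1.43] n 3 each [ 0.     0.    -0.477]
(529.6, -52.4, 330) total [-1.11 -2.92 -0.  ] n 7 each [-0.158 -0.418 -0.   ]
```

```bash
python3 -m jog '.09 .47 .08 0 0 0 -.4;.09 .47 .08 0 0 0 -.4;.08 .47 .08 0 0 0 -.4;.08 .47 .08 0 0 0 -.4;.08 .47 .08 0 0 0 -.4' >/dev/null
python3 -m jog '.08 .46 .06 0 0 0 -.4;0 0 0 0 0 0 -.4;0 0 0 0 0 0 -.4'
python3 - <<'E'
from h import *
d=snapshot('wrist')
for p in pads(d,39,75): print(p)
plan((582.6,160.1,187))
E
```

```text
time: 11.62
tool_pos: [581.9, 159.9, 326.8]
tcp_rot: [-179.9, -0.1, 150.2]
ft_force: [0.1, 0.3, -1.2]
finger_gap: 59.6
grip_force: 0.0
(446, 228, 37, 42, np.float64(651.6), np.float64(235.5), np.float64(29.6))
(317, 200, 41, 41, np.float64(582.2), np.float64(160.2), np.float64(30.7))
(431, 131, 43, 46, np.float64(577.7), np.float64(256.4), np.float64(30.9))
(582.6, 160.1, 187) total [-0.    0.01  1.4 ] n 3 each [-0.001  0.003  0.468]
```

```bash
python3 -m jog '0 0 .4 0 0 0 -.4;0 0 .4 0 0 0 -.4;0 0 .35 0 0 0 -.4;0 0 .25 0 0 0 -.4;0 0 0 0 0 0 -.4' 40
python3 -m jog '0 0 0 0 0 0 1;0 0 0 0 0 0 1;0 0 0 0 0 0 1;0 0 0 0 0 0 1' 40
python3 -m jog '0 0 -.3 0 0 0 1;0 0 -.4 0 0 0 1;0 0 -.4 0 0 0 1;0 0 -.34 0 0 0 1;0 0 0 0 0 0 1' >/dev/null
python3 -m jog '-.17 -.42 0 0 0 0 1;-.17 -.43 0 0 0 0 1;-.17 -.43 0 0 0 0 1;-.17 -.43 0 0 0 0 1;-.17 -.43 0 0 0 0 1' >/dev/null
python3 -m jog '-.2 -.42 0 0 0 0 1;0 0 0 0 0 0 1;0 0 0 0 0 0 1'
python3 -c "
from h import *
plan((546.7,-114.2,237))"
```

```text
time: 12.3
tool_pos: [580.8, 158.7, 186.2]
tcp_rot: [-179.8, -0.2, 150.1]
ft_force: [-0.1, 0.0, -0.1]
finger_gap: 59.9
grip_force: 0.0
time: 12.8
tool_pos: [583.4, 160.2, 190.8]
tcp_rot: [179.9, 0.2, 150.2]
ft_force: [-0.2, -1.8, 6.7]
finger_gap: 34.7
grip_force: 40.5
time: 14.42
tool_pos: [545.9, -113.8, 331.6]
tcp_rot: [180.0, -0.1, 150.2]
ft_force: [0.8, 0.3, -2.2]
finger_gap: 34.8
grip_force: 40.2
(546.7, -114.2, 237) total [-0.01  0.    0.95] n 2 each [-0.004  0.     0.473]
```

```bash
python3 -m jog '0 0 .4 0 0 0 1;0 0 .4 0 0 0 1;0 0 .14 0 0 0 1;0 0 .04 0 0 0 1;0 0 0 0 0 0 1'; python3 -m jog '0 0 .02 0 0 0 1;0 0 .02 0 0 0 1;0 0 0 0 0 0 1'
python3 -m jog '0 0 0 0 0 0 -.3;0 0 0 0 0 0 -.3;0 0 0 0 0 0 -.3;0 0 0 0 0 0 -.3' >/dev/null; python3 -m jog '0 0 -.3 0 0 0 -.3;0 0 -.4 0 0 0 -.4;0 0 -.4 0 0 0 -.4;.1 .2 -.4 0 0 0 -.4;0 0 0 0 0 0 -.4'
python3 - <<'E'
from h import *
d=snapshot('wrist'); save(d,'w6.png')
for z in (79,39):
  print(z)
  for p in pads(d,z,75): print(p)
plan((652,235.4,327))
E
```

```text
time: 15.05
tool_pos: [546.8, -113.3, 236.2]
tcp_rot: [-180.0, 0.0, 150.3]
ft_force: [-3.1, -0.1, 5.0]
finger_gap: 34.5
grip_force: 42.8
time: 15.42
tool_pos: [547.9, -113.9, 234.5]
tcp_rot: [180.0, 0.3, 150.3]
ft_force: [-4.5, -2.1, 17.3]
finger_gap: 34.7
grip_force: 44.7
time: 16.55
tool_pos: [548.6, -91.0, 385.1]
tcp_rot: [179.9, 0.4, 150.3]
ft_force: [-0.6, -1.2, 0.4]
finger_gap: 59.9
grip_force: 0.0
79
(286, 209, 35, 40, np.float64(550.4), np.float64(-119.6), np.float64(28.2))
(227, 146, 40, 43, np.float64(484.2), np.float64(-132.2), np.float64(31.2))
39
(286, 209, 35, 40, np.float64(560.4), np.float64(-129.2), np.float64(32.3))
(227, 146, 40, 43, np.float64(484.5), np.float64(-143.6), np.float64(35.8))
(652, 235.4, 327) total [0.72 3.35 0.56] n 7 each [0.102 0.479 0.079]
```

View pics/w6.png

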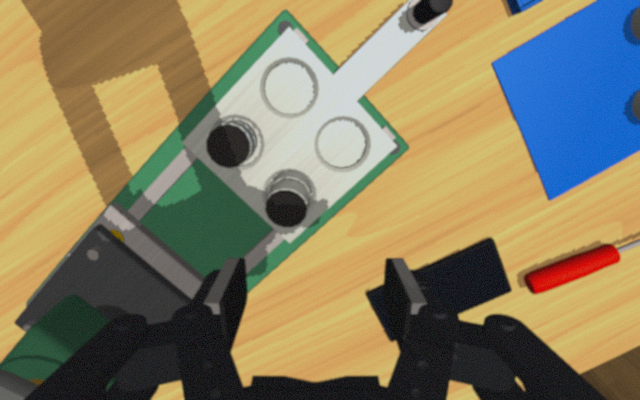

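Foot C's pad is at (286,209), and it looks high and off-centre (contact came at z 234 instead of 231), so it is probably perched on the chamfer. I measure the bed now and the foot from two views.

```bash
python3 - <<'E'
from h import *
d=snapshot('wrist'); t=snapshot('top')
print('empty pockets',onz(d,[(290,87),(343,142)],51).round(1))
print('post',onz(d,[(432,9)],87).round(1))
# foot C silver base: side-lit ring; compare with seated foot by projecting model circles
for c in [(485,-131),(546.7,-114.2),(548,-116)]:
    for z in (79,85): print(c,z,proj(d,[[*c,z]]).round(1))
save(d,'w7.png',(180,90,340,240),4)
s=snapshot('side'); save(s,'s7.png',(290,190,400,290),6)
E
```

```text
empty pockets [[468.2 -69.6]
 [528.3 -53.5]]
post [[472.9  42.2]]
(485, -131) 79 [[230.1 148.1]]
(485, -131) 85 [[228.3 149.3]]
(546.7, -114.2) 79 [[290.  204.3]]
(546.7, -114.2) 85 [[289.5 206.6]]
(548, -116) 79 [[289.  206.7]]
(548, -116) 85 [[288.4 209. ]]
```

View pics/w7.png

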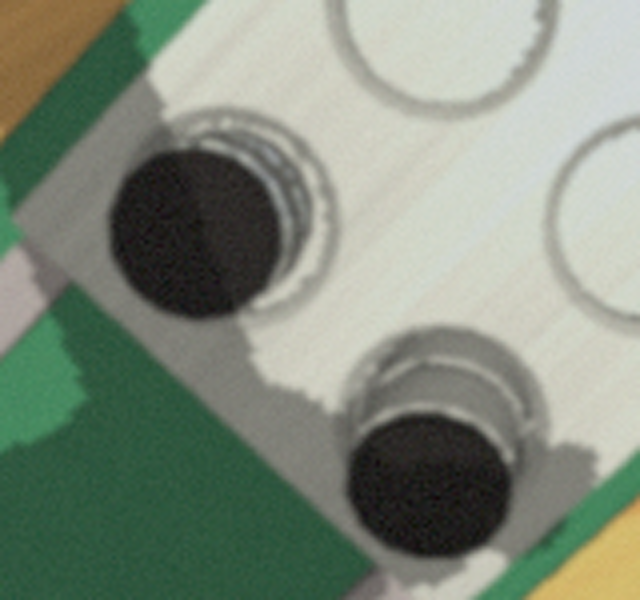

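View pics/s7.png

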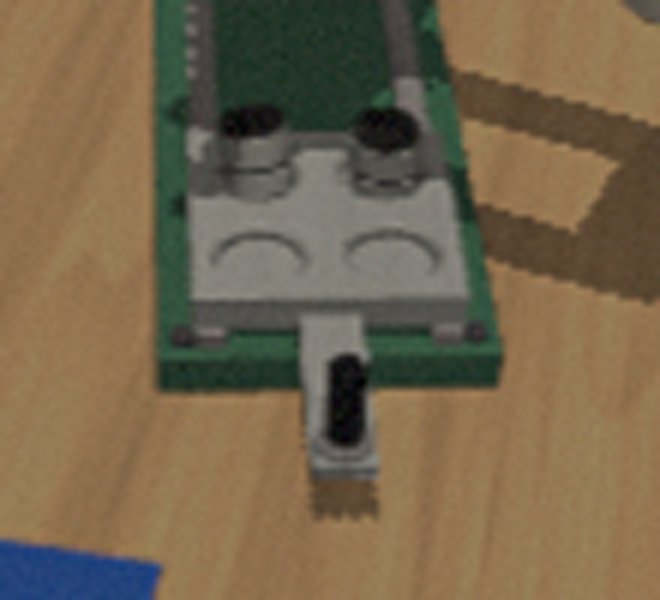

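Foot C is tilted: its pad at crop (430,485) leans off its base over the inner rim. I regrip with the fingers turned 90° so closing them uprights it, then reseat it at the corrected pocket, (545.7,-115.2).

```bash
python3 -m jog '0 0 0 0 0 .17 -.5;0 0 0 0 0 .17 -.5;0 0 0 0 0 .17 -.5;0 0 0 0 0 .17 -.5;0 0 0 0 0 .17 -.5' >/dev/null; python3 -m jog '0 0 0 0 0 .17 -.5;0 0 0 0 0 .17 -.5;0 0 0 0 0 .17 -.5;0 0 0 0 0 .14 -.5;0 0 0 0 0 0 -.5'; python3 -c "
from h import *
plan((548,-116.5,300),(548,-116.5,232),yaw=60.3)"
```

```text
time: 18.0
tool_pos: [547.1, -92.0, 378.9]
tcp_rot: [-179.8, 0.0, 60.2]
ft_force: [0.5, 0.8, 0.9]
finger_gap: 64.2
grip_force: 0.0
(548, -116.5, 300) total [-0.21  0.13  0.79] n 2 each [-0.104  0.065  0.395]
(548, -116.5, 232) total [ 0.   -0.    0.68] n 2 each [ 0.   -0.    0.34]
```

```bash
python3 -m jog '-.21 .13 .39 0 0 0 -.5;0 0 .4 0 0 0 -.5;0 0 .4 0 0 0 -.5;0 0 .28 0 0 0 -.5;0 0 0 0 0 0 -.5'; python3 -m jog '0 0 0 0 0 0 1;0 0 0 0 0 0 1;0 0 0 0 0 0 1;0 0 0 0 0 0 1' 30; python3 -m jog '0 0 -.1 0 0 0 1;0 0 -.1 0 0 0 1;0 0 0 0 0 0 1;0 0 0 0 0 0 1'; python3 -c "
from h import *
plan((545.7,-115.2,231),yaw=60.3)"
```

```text
time: 18.62
tool_pos: [546.5, -116.1, 230.1]
tcp_rot: [-179.6, 0.1, 60.4]
ft_force: [-0.2, -0.1, 0.2]
finger_gap: 64.0
grip_force: 0.0
time: 19.12
tool_pos: [549.1, -116.7, 235.2]
tcp_rot: [179.8, -0.0, 60.2]
ft_force: [1.2, -1.2, 5.1]
finger_gap: 37.8
grip_force: 29.0
time: 19.62
tool_pos: [548.2, -116.4, 253.6]
tcp_rot: [-180.0, 0.0, 60.2]
ft_force: [-0.3, 0.9, -1.1]
finger_gap: 37.9
grip_force: 28.5
(545.7, -115.2, 231) total [-0.   -0.03  0.23] n 1 each [-0.002 -0.028  0.226]
```

```bash
python3 -m jog '0 0 -.3 0 0 0 1;0 0 -.2 0 0 0 1;0 0 0 0 0 0 1;0 0 0 0 0 0 1' 90
python3 - <<'E'
from h import *
d=snapshot('wrist'); save(d,'w8.png',(120,0,520,400),1.4)
E
```

```text
time: 20.12
tool_pos: [548.1, -116.3, 302.8]
tcp_rot: [-179.9, 0.0, 60.2]
ft_force: [0.4, 0.7, -1.5]
finger_gap: 35.3
grip_force: 85.4
```

View pics/w8.png

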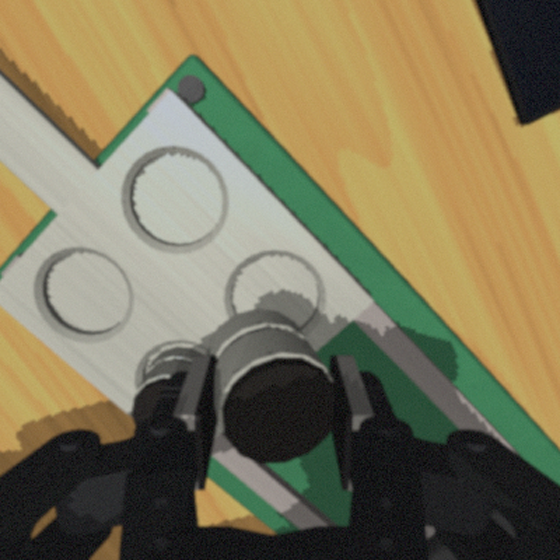

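The foot is still leaning slightly, with its top to the right. I squeeze harder to straighten it and watch the gap.

```bash
python3 -m jog '0 0 0 0 0 0 1;0 0 0 0 0 0 1;0 0 0 0 0 0 1;0 0 0 0 0 0 1' 120
python3 - <<'E'
from h import *
d=snapshot('wrist'); 
g=d['img'].max(2)[170:345,265:375]; m=cv2.morphologyEx((g<50).astype(np.uint8),cv2.MORPH_OPEN,np.ones((5,5)))
# pad dark blob centre
n,l,s,c=cv2.connectedComponentsWithStats(m); i=1+np.argmax(s[1:,4]); print('pad',s[i],c[i]+[265,170])
a=np.load('w1.npy',allow_pickle=True).item()
cv2.imwrite('pics/x.png',g)
# silver body: columns span per row above pad
hs=cv2.cvtColor(d['img'],cv2.COLOR_RGB2HSV)
for r in range(222,262,5): print(r,d['img'][r,270:362:6].mean(1).astype(int))
E
```

```text
time: 20.68
tool_pos: [548.3, -116.4, 303.6]
tcp_rot: [-180.0, 0.0, 60.2]
ft_force: [0.2, 0.9, -0.5]
finger_gap: 33.9
grip_force: 114.1
pad [  15   86   95   89 5689] [327.52329056 295.50096678]
222 [181 179 143 140 143  96  90  91  91 111 110 112 105 137 170 174]
227 [177 182 157 101 100  98  90  85  79  69 107 108  78 107 155 107]
232 [180 153 103 107  99 123 155 135 145 115  66  73 100 110 109 106]
237 [150 108 109 123 146  79  93  90  82  79 104  88 111 113 110  95]
242 [109 103 138 100 104  99  89  91  87  81  72  83 111 112  95  58]
247 [108 116 109 103 103 102  93  92  89  84  78  63  85  94  60  58]
252 [ 81 153 104 105 104 100  96  84 136 148 125  98  64  59  57  56]
257 [ 60  89 105 111 103 118 164  86  20  22  24  35 146  61  40  62]
```

```bash
python3 -m jog '0 -.01 .3 0 0 0 1;0 0 .2 0 0 0 1;0 0 .1 0 0 0 1;0 0 .05 0 0 0 1;0 0 0 0 0 0 1' 40;  python3 -m jog '0 0 .03 0 0 0 1;0 0 .02 0 0 0 1;0 0 0 0 0 0 1';python3 -m jog '0 0 .02 0 0 0 1;0 0 0 0 0 0 1'; python3 -m jog '0 0 .02 0 0 0 1;0 0 0 0 0 0 1'
```

```text
time: 21.35
tool_pos: [547.7, -116.0, 239.0]
tcp_rot: [180.0, -0.0, 60.2]
ft_force: [-0.2, 0.2, -0.3]
finger_gap: 34.0
grip_force: 114.3
time: 21.72
tool_pos: [548.5, -116.3, 235.9]
tcp_rot: [179.8, -0.0, 60.2]
ft_force: [-1.3, -0.1, 9.1]
finger_gap: 33.9
grip_force: 117.0
time: 21.98
tool_pos: [548.8, -116.6, 235.5]
tcp_rot: [179.7, -0.0, 60.2]
ft_force: [-7.4, -0.4, 20.1]
finger_gap: 33.8
grip_force: 119.3
time: 22.22
tool_pos: [549.1, -117.2, 235.3]
tcp_rot: [179.7, 0.0, 60.2]
ft_force: [-13.3, -1.1, 33.3]
finger_gap: 33.9
grip_force: 121.8
```

```bash
python3 -m jog '0 0 -.03 0 0 0 1;0 0 0 0 0 0 -.3;0 0 0 0 0 0 -.3;0 0 0 0 0 0 -.3;0 0 0 0 0 0 -.3' 40 ; python3 -m jog '0 0 -.3 0 0 0 -.3;0 0 -.4 0 0 0 -.4;0 0 -.4 0 0 0 -.4;.2 0 -.4 0 0 0 -.4;0 0 0 0 0 0 -.4'
python3 - <<'E'
from h import *
d=snapshot('wrist')
for z in (79,85):
  print(z)
  for p in pads(d,z,75): print(p)
save(d,'w9.png',(100,50,420,290),2.5)
E
```

```text
time: 22.85
tool_pos: [547.3, -115.8, 232.3]
tcp_rot: [-180.0, 0.0, 60.2]
ft_force: [-0.2, -0.1, 1.0]
finger_gap: 55.2
grip_force: 0.0
time: 23.48
tool_pos: [558.9, -98.0, 387.2]
tcp_rot: [179.6, -0.1, 60.3]
ft_force: [0.7, -0.8, 0.2]
finger_gap: 59.8
grip_force: 0.0
79
(317, 219, 35, 40, np.float64(550.4), np.float64(-120.6), np.float64(29.3))
85
(317, 219, 35, 40, np.float64(551.3), np.float64(-118.6), np.float64(28.7))
```

View pics/w9.png

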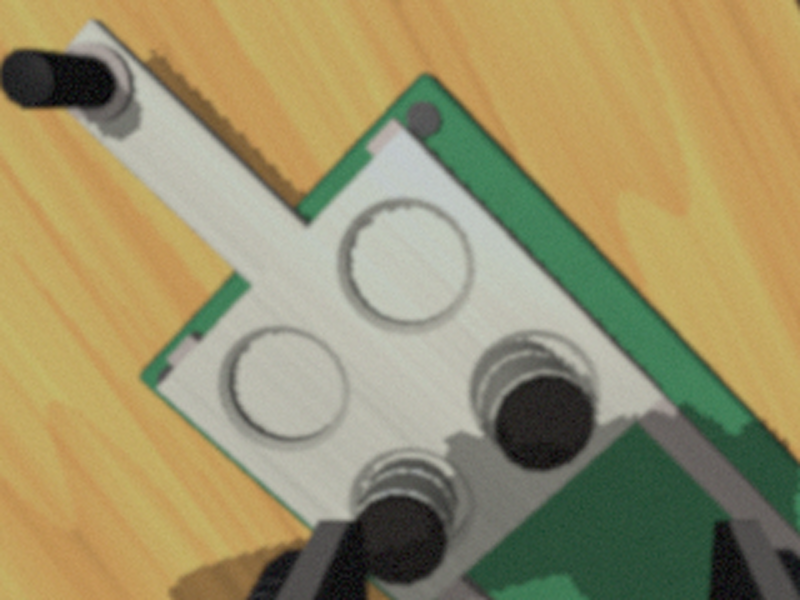

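The pads are at crop (545,420) for C and (400,538) for A, and the empty pockets at (406,264) and (285,387). I check whether C's pad sits where a seated one should.

```bash
python3 - <<'E'
from h import *
d=snapshot('wrist')
e=onz(d,np.array([(406,264),(285,387)])/2.5+[100,50],51); print('empty',e.round(1))
yy=np.array([-.264,.965])
q=e-64*yy; print('inner pockets',q.round(1))
for n,u in (('C',(545,420)),('A',(400,538))):
    print(n,[ (z,onz(d,[np.array(u)/2.5+[100,50]],z)[0].round(1)) for z in (79,83,87)])
# rims around feet
print('rims at 51', onz(d,np.array([(534,393),(412,512)])/2.5+[100,50],51).round(1))
print('expected pads', ((proj(d,[[*p,79] for p in q])-[100,50])*2.5).round(0))
s=snapshot('side'); 
for nm,p in (('C',q[0]),('A',q[1])): print(nm,'side expects',proj(s,[[*p,79]]).round(1))
for r in pads(s,79,60): print(r)
save(s,'s9.png',(290,190,400,290),6)
E
```

```text
empty [[531.8 -55.4]
 [470.6 -71.3]]
inner pockets [[ 548.7 -117.2]
 [ 487.5 -133. ]]
C [(79, array([ 549.8, -119.4])), (83, array([ 550.4, -118.1])), (87, array([ 551.1, -116.9]))]
A [(79, array([ 485.6, -132.1])), (83, array([ 487.2, -130.6])), (87, array([ 488.7, -129.2]))]
rims at 51 [[ 546.8 -117.4]
 [ 484.1 -135.3]]
expected pads [[539. 416.]
 [406. 538.]]
C side expects [[331.7 210.8]]
A side expects [[352.9 210.5]]
(339, 200, 23, 31, np.float64(539.1), np.float64(-179.5), np.float64(72.2))
(316, 42, 28, 35, np.float64(1137.5), np.float64(-2300.1), np.float64(222.1))
```

```bash
python3 - <<'E'
from h import *
s7=cv2.imread('pics/s7.png').max(2); s9=cv2.imread('pics/s9.png').max(2)
for n,g in (('s7',s7),('s9',s9)):
    for nm,x0,x1 in (('C',200,300),('A',340,440)):
        w=g[85:165,x0:x1]; m=w<48
        n_,l,st_,c=cv2.connectedComponentsWithStats(m.astype(np.uint8)); i=1+np.argmax(st_[1:,4])
        print(n,nm,st_[i],c[i]+[x0,85],'->',((c[i]+[x0,85])/6+[290,190]).round(2))
E
```

```text
s7 C [  18   16   73   38 2002] [251.500999   119.34915085] -> [331.92 209.89]
s7 A [   9   22   70   47 2347] [384.57775884 128.87558585] -> [354.1  211.48]
s9 C [  17   16   74   35 1995] [252.67719298 117.95989975] -> [332.11 209.66]
s9 A [  13   22   67   44 2213] [386.44328965 128.58337099] -> [354.41 211.43]
```

View pics/s9.png

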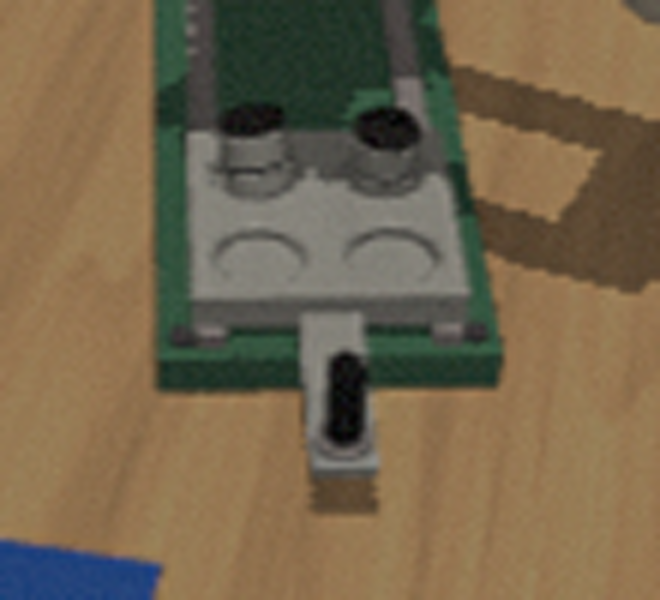

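The side crop shows C's pad (252,118) higher and seen more edge-on than A's (386,129). It leans about 13° inward, with its outer bottom edge on the rim. That means the base sits too far towards the press's +y. I regrip with the fingers along the press y axis, which removes this lean, and lower it about 2.5 mm further in.

```bash
python3 -m jog '0 0 0 0 0 .17 -.5;0 0 0 0 0 .17 -.5;0 0 0 0 0 .17 -.5;0 0 0 0 0 .17 -.5;0 0 0 0 0 .07 -.5' >/dev/null; python3 -m jog '0 0 0 0 0 0 -.4;0 0 0 0 0 0 -.4'; python3 -c "
from h import *
plan((548,-115.5,300),(548,-115.5,232),yaw=15.3)"
```

```text
time: 24.5
tool_pos: [557.1, -98.7, 381.5]
tcp_rot: [-179.9, 0.1, 15.3]
ft_force: [0.7, 0.3, -0.1]
finger_gap: 59.8
grip_force: 0.0
(548, -115.5, 300) total [-0.13  0.14  0.82] n 2 each [-0.066  0.069  0.408]
(548, -115.5, 232) total [ 0.   -0.    0.68] n 2 each [ 0.   -0.    0.34]
```

```bash
python3 -m jog '-.13 .14 .4 0 0 0 -.4;0 0 .4 0 0 0 -.4;0 0 .4 0 0 0 -.4;0 0 .28 0 0 0 -.4;0 0 0 0 0 0 -.4'; python3 -m jog '0 0 0 0 0 0 1;0 0 0 0 0 0 1;0 0 0 0 0 0 1;0 0 0 0 0 0 1' 40; python3 -m jog '0 0 0 0 0 0 1;0 0 0 0 0 0 1' 120; python3 -m jog '0 0 -.15 0 0 0 1;0 0 0 0 0 0 1;0 0 0 0 0 0 1;0 0 0 0 0 0 1'; python3 -c "
from h import *
plan((546.7,-116.3,236),yaw=15.3)"
```

```text
time: 25.12
tool_pos: [546.9, -115.1, 231.6]
tcp_rot: [-179.8, 0.3, 15.3]
ft_force: [0.9, -0.1, 0.5]
finger_gap: 59.5
grip_force: 0.0
time: 25.62
tool_pos: [549.3, -115.9, 236.4]
tcp_rot: [179.9, -0.1, 15.2]
ft_force: [1.4, -1.7, 6.4]
finger_gap: 36.6
grip_force: 38.9
time: 25.88
tool_pos: [549.5, -115.9, 236.8]
tcp_rot: [179.9, -0.2, 15.2]
ft_force: [0.4, -1.3, 8.9]
finger_gap: 33.6
grip_force: 114.4
time: 26.38
tool_pos: [548.2, -115.3, 249.1]
tcp_rot: [-180.0, 0.1, 15.2]
ft_force: [-0.8, -0.6, -1.0]
finger_gap: 33.2
grip_force: 114.9
(546.7, -116.3, 236) total [-0.02  0.01  0.13] n 1 each [-0.017  0.005  0.131]
```

```bash
python3 -m jog '-.02 .01 .06 0 0 0 1;0 0 .06 0 0 0 1;0 0 .03 0 0 0 1;0 0 0 0 0 0 1' 120;  python3 -m jog '0 0 .03 0 0 0 1;0 0 .02 0 0 0 1;0 0 0 0 0 0 1';python3 -m jog '0 0 .02 0 0 0 1;0 0 0 0 0 0 1'
```

```text
time: 26.88
tool_pos: [548.0, -117.4, 236.7]
tcp_rot: [179.9, -0.2, 15.2]
ft_force: [-0.9, 0.5, 12.0]
finger_gap: 33.4
grip_force: 117.1
time: 27.25
tool_pos: [549.0, -118.7, 236.1]
tcp_rot: [179.6, -0.3, 15.2]
ft_force: [-14.7, -2.6, 42.5]
finger_gap: 33.3
grip_force: 121.3
time: 27.5
tool_pos: [549.5, -119.3, 236.0]
tcp_rot: [179.5, -0.4, 15.2]
ft_force: [-19.8, -2.4, 55.3]
finger_gap: 33.5
grip_force: 122.7
```

```bash
python3 -m jog '0 0 -.07 0 0 0 1;-.02 0 0 0 0 0 1;0 0 0 0 0 0 1' 120;  python3 -m jog '0 0 .03 0 0 0 1;0 0 0 0 0 0 1';python3 -m jog '-.02 0 0 0 0 0 1;0 0 0 0 0 0 1';python3 -m jog '-.02 0 .01 0 0 0 1;0 0 0 0 0 0 1'
```

```text
time: 27.88
tool_pos: [547.2, -117.8, 237.2]
tcp_rot: [179.8, -0.4, 15.2]
ft_force: [8.6, 0.6, 11.2]
finger_gap: 33.7
grip_force: 117.3
time: 28.12
tool_pos: [547.8, -118.2, 236.6]
tcp_rot: [179.7, -0.5, 15.2]
ft_force: [-0.2, 1.1, 28.5]
finger_gap: 33.3
grip_force: 121.0
time: 28.38
tool_pos: [546.7, -118.4, 236.7]
tcp_rot: [179.7, -0.7, 15.2]
ft_force: [7.4, 2.3, 22.4]
finger_gap: 33.2
grip_force: 119.9
time: 28.62
tool_pos: [545.9, -118.8, 236.8]
tcp_rot: [179.6, -0.9, 15.2]
ft_force: [12.5, 3.9, 23.9]
finger_gap: 33.2
grip_force: 120.2
```

```bash
cat >> h.py <<'E'
def sidepads(cs,z=79):
    s=snapshot('side')
    for c in cs:
        u,v=proj(s,[[*c,z]])[0]; x0,y0=int(u)-11,int(v)-10
        g=cv2.resize(s['img'][y0:y0+20,x0:x0+22],None,fx=6,fy=6,interpolation=cv2.INTER_CUBIC).max(2)
        n_,l,q,k=cv2.connectedComponentsWithStats((g<48).astype(np.uint8)); i=1+np.argmax(q[1:,4])
        cc=cv2.findContours((l==i).astype(np.uint8),cv2.RETR_EXTERNAL,cv2.CHAIN_APPROX_NONE)[0][0]
        e=cv2.fitEllipse(cc)
        print(c,'expect',np.round((u,v),1),'pad',np.round(k[i]/6+[x0,y0],1),'wh',q[i][2:4],'aspect',round(q[i][3]/q[i][2],2),'ell',np.round(e[1],0),round(e[2]))
E
python3 -m jog '.02 0 -.03 0 0 0 1;0 0 0 0 0 0 -.3;0 0 0 0 0 0 -.3;0 0 0 0 0 0 -.3;0 0 0 0 0 0 -.3' 40 ; python3 -m jog '0 0 -.3 0 0 0 -.3;0 0 -.4 0 0 0 -.4;0 0 -.4 0 0 0 -.4;0 -.2 -.4 0 0 0 -.4;0 0 0 0 0 0 -.4'
python3 - <<'E'
from h import *
sidepads([(546.7,-116.3),(485,-132.3)])
d=snapshot('wrist')
for p in pads(d,79,75): print(p)
E
```

```text
time: 29.25
tool_pos: [542.5, -118.0, 232.9]
tcp_rot: [-180.0, 0.1, 15.2]
ft_force: [-0.4, -0.2, -0.8]
finger_gap: 55.4
grip_force: 0.0
time: 29.88
tool_pos: [538.6, -98.2, 388.0]
tcp_rot: [179.8, -0.3, 15.3]
ft_force: [0.9, -0.9, -0.9]
finger_gap: 59.5
grip_force: 0.0
(546.7, -116.3) expect [332.3 211.1] pad [332.4 209.6] wh [76 36] aspect 0.47 ell [33. 77.] 83
(485, -132.3) expect [353.7 210.8] pad [354. 211.] wh [72 49] aspect 0.68 ell [46. 68.] 102
(338, 260, 36, 36, np.float64(486.0), np.float64(-134.3), np.float64(30.5))
(345, 185, 38, 41, np.float64(550.2), np.float64(-121.2), np.float64(30.7))
```

```bash
python3 - <<'E'
from h import *
d=snapshot('wrist'); s=sense()
def T(p,r):
    M=np.eye(4); M[:3,:3]=Rn.from_euler('xyz',r,degrees=True).as_matrix(); M[:3,3]=p; return M
rel=np.linalg.inv(T(s['tool_pos'],s['tcp_rot']))@np.array(d['extrinsics']); np.save('rel.npy',rel); print(rel.round(3))
for n,p,yaw,px in (('w4',(483.7,-130.5,329.4),150.2,[(276,282),(368,198),(447,285),(275,412)]),('w8',(548.2,-116.4,303.2),60.2,[(275,297),(175,198),(84,292),(279,410)])):
    e=dict(d); e['extrinsics']=T(p,[180,0,yaw])@rel
    u=np.array(px)/1.4+[120,0]; w=onz(e,u[:3],51)
    print(n,'pockets',w.round(1))
    if n=='w8': print('C from others', (w[1]-64*np.array([-.264,.965])).round(1))
    for z in (p[2]-155,p[2]-150,p[2]-145): print(' pad at dz',z-p[2],onz(e,u[3:],z).round(1))
E
```

```text
[[ 2.0000e-03 -9.5500e-01 -2.9600e-01  7.5371e+01]
 [ 1.0000e+00  1.0000e-03  2.0000e-03  2.4700e-01]
 [-1.0000e-03 -2.9600e-01  9.5500e-01  2.9779e+01]
 [ 0.0000e+00  0.0000e+00  0.0000e+00  1.0000e+00]]
w4 pockets [[ 484.8 -128.4]
 [ 469.5  -67.1]
 [ 530.8  -51.1]]
 pad at dz -155.0 [[ 485.6 -130.3]]
 pad at dz -150.0 [[ 482.9 -128.8]]
 pad at dz -145.0 [[ 480.2 -127.3]]
w8 pockets [[ 550.  -116.7]
 [ 534.3  -54.3]
 [ 472.7  -69.7]]
C from others [ 551.2 -116. ]
 pad at dz -155.0 [[ 549.8 -118.3]]
 pad at dz -150.0 [[ 551.2 -115.6]]
 pad at dz -145.0 [[ 552.6 -112.9]]
```

Estimates of the same pockets differ by 2–4 mm between tool headings, so the hand-eye calibration has a tool-frame offset. I solve for it using views of the static empty pockets at several headings.

```bash
cat >> h.py <<'E'
def rims(d,guess,z=51,show=None):
    g=cv2.createCLAHE(3,(8,8)).apply(cv2.cvtColor(d['img'],cv2.COLOR_RGB2GRAY)); out=[]
    for c in guess:
        u,v=proj(d,[[*c,z]])[0]; r=np.linalg.norm(proj(d,[[c[0]+22.5,c[1],z]])[0]-[u,v])
        k=int(r*1.6); x0,y0=int(u)-k,int(v)-k
        if x0<0 or y0<0 or y0+2*k>300 or x0+2*k>640: out.append((np.nan,np.nan)); continue
        w=cv2.resize(g[y0:y0+2*k,x0:x0+2*k],None,fx=4,fy=4,interpolation=cv2.INTER_CUBIC)
        h=cv2.HoughCircles(cv2.GaussianBlur(w,(7,7),0),cv2.HOUGH_GRADIENT,1,4,param1=60,param2=12,minRadius=int(3.5*r),maxRadius=int(4.5*r))
        if h is None: out.append((np.nan,np.nan)); continue
        hh=h[0][:4]; m=np.median(hh[:,:2],0); out.append(tuple(onz(d,[(x0+m[0]/4-.375,y0+m[1]/4-.375)],z)[0]))
    return np.array(out)
E
cat > v.py <<'E'
from h import *
import json,sys
d=snapshot('wrist'); s=sense(); r=rims(d,[(469,-70),(530,-54)]); 
print('yaw',s['tcp_rot'][2].round(1),r.round(1)); open('obs.txt','a').write(json.dumps([s['tcp_rot'][2],r.tolist()])+'\n')
E
python3 v.py
python3 -m jog '0 0 0 0 0 -.17 -.4;0 0 0 0 0 -.17 -.4;0 0 0 0 0 -.17 -.4;0 0 0 0 0 -.17 -.4;0 0 0 0 0 -.17 -.4' >/dev/null
python3 -m jog '0 0 0 0 0 -.17 -.4;0 0 0 0 0 -.17 -.4;0 0 0 0 0 -.17 -.4;0 0 0 0 0 -.14 -.4;0 0 0 0 0 0 -.4' 
python3 v.py
python3 -m jog '0 0 0 0 0 -.17 -.4;0 0 0 0 0 -.17 -.4;0 0 0 0 0 -.17 -.4;0 0 0 0 0 -.17 -.4;0 0 0 0 0 -.07 -.4' >/dev/null
python3 -m jog '0 0 0 0 0 0 -.4;0 0 0 0 0 0 -.4'
python3 v.py
python3 -m jog '0 0 0 0 0 -.17 -.4;0 0 0 0 0 -.17 -.4;0 0 0 0 0 -.17 -.4;0 0 0 0 0 -.17 -.4;0 0 0 0 0 -.07 -.4' >/dev/null
python3 -m jog '0 0 0 0 0 0 -.4;0 0 0 0 0 0 -.4' 
python3 v.py
```

```text
yaw 15.2 [[471.8 -72.2]
 [534.1 -56.9]]
time: 31.32
tool_pos: [537.4, -98.9, 381.9]
tcp_rot: [-179.9, -0.1, 105.1]
ft_force: [-0.1, -0.2, 0.1]
finger_gap: 60.0
grip_force: 0.0
yaw 105.0 [[469.6 -71.2]
 [531.8 -55.8]]
time: 32.25
tool_pos: [537.7, -98.8, 383.3]
tcp_rot: [-180.0, -0.0, 150.0]
ft_force: [-0.6, -0.3, 0.2]
finger_gap: 59.8
grip_force: 0.0
yaw 150.0 [[469.9 -72.3]
 [531.4 -55.7]]
time: 33.17
tool_pos: [537.8, -98.7, 383.6]
tcp_rot: [180.0, -0.0, -164.9]
ft_force: [-0.0, -0.4, 0.3]
finger_gap: 59.7
grip_force: 0.0
yaw -164.9 [[469.2 -73.2]
 [530.7 -56.1]]
```

True pockets come from averaging opposite headings: the outer ones are at (470.5,-72.6) and (532.2,-56.4), the inner ones at (487,-134.3) for A and (548.7,-118.2) for C. The tool-x bias is about +1.5 mm. My C target was 3–4 mm off, so I regrip and reseat it.

```bash
python3 -c "
from h import *
plan((548.7,-117.7,300),(548.7,-117.7,234),yaw=195.1)"
```

```text
(548.7, -117.7, 300) total [-0.06 -0.21  0.84] n 2 each [-0.028 -0.106  0.418]
(548.7, -117.7, 234) total [-0.   -0.    0.66] n 2 each [-0.   -0.    0.33]
```

```bash
python3 -m jog '-.06 -.21 .4 0 0 0 -.4;0 0 .4 0 0 0 -.4;0 0 .4 0 0 0 -.4;0 0 .3 0 0 0 -.4;0 0 0 0 0 0 -.4' >/dev/null; python3 -m jog '0 0 0 0 0 0 1;0 0 0 0 0 0 1;0 0 0 0 0 0 1;0 0 0 0 0 0 1' 40; python3 -m jog '0 0 0 0 0 0 1;0 0 0 0 0 0 1' 120; python3 -m jog '0 0 -.12 0 0 0 1;0 0 0 0 0 0 1;0 0 0 0 0 0 1;0 0 0 0 0 0 1'; python3 -c "
from h import *
plan((548.7,-118.4,240),yaw=195.1)"
```

```text
time: 34.35
tool_pos: [550.0, -117.8, 235.5]
tcp_rot: [-179.9, 0.2, -164.8]
ft_force: [0.7, -1.0, 6.5]
finger_gap: 37.1
grip_force: 39.0
time: 34.6
tool_pos: [550.2, -117.9, 235.9]
tcp_rot: [-179.9, 0.2, -164.8]
ft_force: [0.2, -1.0, 7.9]
finger_gap: 33.2
grip_force: 114.2
time: 35.1
tool_pos: [548.8, -117.3, 245.1]
tcp_rot: [180.0, -0.1, -164.8]
ft_force: [-0.1, -0.6, -0.7]
finger_gap: 33.8
grip_force: 114.6
(548.7, -118.4, 240) total [ 0.   -0.01  0.05] n 1 each [ 0.003 -0.011  0.051]
```

```bash
python3 -m jog '0 -.01 .05 0 0 0 1;0 0 .05 0 0 0 1;0 0 .03 0 0 0 1;0 0 0 0 0 0 1' ;  python3 -m jog '0 0 .03 0 0 0 1;0 0 .02 0 0 0 1;0 0 0 0 0 0 1'; python3 -m jog '0 0 .01 0 0 0 1;0 0 0 0 0 0 1'
```

```text
time: 35.6
tool_pos: [550.3, -119.2, 235.7]
tcp_rot: [-179.9, 0.1, -164.8]
ft_force: [-7.7, -0.7, 21.1]
finger_gap: 33.6
grip_force: 118.6
time: 35.98
tool_pos: [551.3, -120.6, 235.2]
tcp_rot: [-179.6, 0.2, -164.8]
ft_force: [-20.9, -3.4, 51.7]
finger_gap: 33.6
grip_force: 122.4
time: 36.22
tool_pos: [551.5, -120.9, 235.1]
tcp_rot: [-179.6, 0.3, -164.8]
ft_force: [-22.9, -4.7, 58.0]
finger_gap: 33.6
grip_force: 123.2
```

C is still perched. It is probably off-centre in the hand across the fingers, and gripping in this direction can't correct that. I set it down flat on the mat and pick it fresh.

```bash
python3 -m jog '0 0 -.3 0 0 0 1;0 0 -.4 0 0 0 1;0 0 -.3 0 0 .15 1;0 0 0 0 0 .15 1;0 0 0 0 0 .15 1' >/dev/null; python3 -m jog '0 0 0 0 0 .15 1;0 0 0 0 0 .15 1;0 0 0 0 0 0 1;0 0 0 0 0 0 1'
python3 v.py; python3 -c "
from h import *
plan((582,160,330),(582,160,190),(582,160,330))"
```

```text
time: 37.35
tool_pos: [549.3, -118.3, 326.3]
tcp_rot: [-180.0, -0.0, 150.4]
ft_force: [0.0, -0.1, 0.1]
finger_gap: 34.3
grip_force: 114.9
yaw 150.4 [[470.9 -75.4]
 [532.  -59.7]]
(582, 160, 330) total [ 1.1   2.58 -0.04] n 6 each [ 0.183  0.43  -0.006]
(582, 160, 190) total [ 0.  -0.   1.4] n 3 each [ 0.    -0.     0.467]
(582, 160, 330) total [ 0.   0.  -1.4] n 3 each [ 0.     0.    -0.467]
```

```bash
python3 -m jog '.18 .43 0 0 0 0 1;.18 .43 0 0 0 0 1;.18 .43 0 0 0 0 1;.18 .43 0 0 0 0 1;.18 .43 0 0 0 0 1' >/dev/null; python3 -m jog '.2 .43 0 0 0 0 1;0 0 .4 0 0 0 1;0 0 .4 0 0 0 1;0 0 .4 0 0 0 1;0 0 .1 0 0 0 1' 40;  python3 -m jog '0 0 .04 0 0 0 1;0 0 .03 0 0 0 1;0 0 0 0 0 0 1' ; python3 -m jog '0 0 .02 0 0 0 1;0 0 0 0 0 0 1'
```

```text
time: 38.65
tool_pos: [580.8, 160.0, 195.4]
tcp_rot: [-179.8, -0.2, 150.3]
ft_force: [-21.8, -6.0, 46.8]
finger_gap: 33.8
grip_force: 119.6
time: 39.02
tool_pos: [583.7, 160.3, 195.5]
tcp_rot: [179.9, 0.2, 150.3]
ft_force: [-13.4, -2.9, 31.2]
finger_gap: 34.1
grip_force: 117.2
time: 39.28
tool_pos: [584.1, 160.4, 195.2]
tcp_rot: [179.9, 0.2, 150.3]
ft_force: [-19.9, -4.3, 46.4]
finger_gap: 33.5
grip_force: 119.0
```

In the hand, C bottoms at 192 instead of about 187 above its base. So it is tilted about the finger axis, and opening the fingers here lets it drop flat on the mat.

```bash
python3 -m jog '0 0 -.06 0 0 0 1;0 0 0 0 0 0 -.2;0 0 0 0 0 0 -.3;0 0 0 0 0 0 -.4;0 0 0 0 0 0 -.4' 40; python3 -m jog '0 0 -.3 0 0 0 -.4;0 0 -.4 0 0 0 -.4;0 0 -.4 0 0 0 -.4;0 0 -.27 0 0 0 -.4;0 0 0 0 0 0 -.4'
python3 - <<'E'
from h import *
st(); d=snapshot('wrist')
for p in pads(d,39,75): print(p)
sidepads([(582.6,160),(652,235.4),(578,256.4)],39)
E
```

```text
time: 39.9
tool_pos: [581.9, 160.1, 193.1]
tcp_rot: [-180.0, -0.0, 150.2]
ft_force: [0.4, 0.5, -0.5]
finger_gap: 59.8
grip_force: 0.0
time: 40.52
tool_pos: [583.1, 160.4, 333.7]
tcp_rot: [179.8, 0.2, 150.2]
ft_force: [-0.1, -0.1, 0.0]
finger_gap: 60.1
grip_force: 0.0
t 40.52 p [583.1 160.4 333.7] r [179.8   0.2 150.2] f [-0.1 -0.1  0. ] gap 60.1 grip 0.0 q [ 11.  10.  89.   0.  80. -50.]
(439, 222, 37, 40, np.float64(651.9), np.float64(235.5), np.float64(29.8))
(322, 188, 40, 41, np.float64(581.0), np.float64(167.8), np.float64(30.8))
(425, 127, 42, 45, np.float64(577.8), np.float64(256.4), np.float64(30.9))
(582.6, 160) expect [294.8 286.9] pad [294.8 290.1] wh [78 66] aspect 0.85 ell [63. 77.] 87
(652, 235.4) expect [257.5 305.1] pad [257.5 306.2] wh [83 69] aspect 0.83 ell [65. 82.] 77
(578, 256.4) expect [284.8 318.3] pad [284.9 319.5] wh [84 73] aspect 0.87 ell [70. 84.] 78
```

C is upright again at (581,167.8). I pick it fresh and re-measure the bed at hover before lowering.

```bash
python3 - <<'E'
from h import *
plan((581,167.8,333),(548.6,-121,330))
E
python3 -m jog '.05 .05 .4 0 0 0 -.4;0 0 .4 0 0 0 -.4;0 0 .4 0 0 0 -.4;0 0 .27 0 0 0 -.4;0 0 0 0 0 0 -.4' >/dev/null
python3 -m jog '0 0 0 0 0 0 -.4;0 0 0 0 0 0 1;0 0 0 0 0 0 1;0 0 0 0 0 0 1;0 0 0 0 0 0 1' 50
python3 -m jog '0 0 -.3 0 0 0 1;0 0 -.4 0 0 0 1;0 0 -.4 0 0 0 1;0 0 -.3 0 0 0 1;0 0 0 0 0 0 1'
```

```text
(581, 167.8, 333) total [ 0.05  0.06 -0.03] n 1 each [ 0.046  0.062 -0.031]
(548.6, -121, 330) total [-1.15 -2.67  0.03] n 6 each [-0.192 -0.445  0.005]
time: 41.88
tool_pos: [581.2, 167.2, 185.6]
tcp_rot: [179.9, 0.1, 150.2]
ft_force: [-0.2, 0.0, 6.8]
finger_gap: 34.3
grip_force: 50.0
time: 42.5
tool_pos: [581.3, 167.2, 327.6]
tcp_rot: [179.8, 0.3, 150.2]
ft_force: [0.3, 0.0, -0.6]
finger_gap: 34.2
grip_force: 49.9
```

```bash
python3 -m jog '-.2 -.44 0 0 0 0 1;-.19 -.44 0 0 0 0 1;-.19 -.45 0 0 0 0 1;-.19 -.45 0 0 0 0 1;-.19 -.45 0 0 0 0 1' >/dev/null; python3 -m jog '-.19 -.45 0 0 0 0 1;0 0 0 0 0 0 1;0 0 0 0 0 0 1;0 0 0 0 0 0 1'
python3 v.py; python3 - <<'E'
from h import *
import json
r=np.array(json.loads(open('obs.txt').readlines()[-1])[1]); t=r[1]+64*np.array([.26,-.9655]); print('target',t)
d=snapshot('wrist'); print('C rim seen',rims(d,[t]).round(1)); 
plan((*t,330))
sp=pads(d,79,75); print(sp)
E
```

```text
time: 43.62
tool_pos: [546.8, -121.6, 323.0]
tcp_rot: [180.0, -0.1, 150.3]
ft_force: [-0.3, 0.7, -0.5]
finger_gap: 34.5
grip_force: 50.1
yaw 150.3 [[470.4 -76.4]
 [531.5 -60.7]]
target [ 548.09794151 -122.53342776]
C rim seen [[ 548.7 -121.5]]
(np.float64(548.0979415110546), np.float64(-122.53342775552503), 330) total [-0.01 -0.   -0.07] n 1 each [-0.015 -0.003 -0.066]
[(242, 147, 52, 54, np.float64(485.4), np.float64(-137.6), np.float64(31.5))]
```

```bash
python3 -m jog '-.02 0 .4 0 0 0 1;0 0 .35 0 0 0 1;0 0 .1 0 0 0 1;0 0 0 0 0 0 1'; python3 -m jog '0 0 .05 0 0 0 1;0 0 .03 0 0 0 1;0 0 .02 0 0 0 1;0 0 0 0 0 0 1'
```

```text
time: 44.22
tool_pos: [548.6, -123.2, 238.6]
tcp_rot: [-180.0, -0.1, 150.2]
ft_force: [-0.5, -0.3, -0.1]
finger_gap: 34.6
grip_force: 50.2
time: 44.72
tool_pos: [548.5, -123.7, 228.7]
tcp_rot: [-180.0, -0.0, 150.2]
ft_force: [-0.6, 0.5, -0.6]
finger_gap: 34.7
grip_force: 50.2
```

```bash
python3 -m jog '0 0 .02 0 0 0 1;0 0 0 0 0 0 1'; python3 -m jog '0 0 0 0 0 0 .1;0 0 0 0 0 0 -.2;0 0 0 0 0 0 -.3;0 0 0 0 0 0 -.3'; python3 -m jog '0 0 -.3 0 0 0 -.3;0 0 -.4 0 0 0 -.4;0 0 -.4 0 0 0 -.4;.1 .2 -.4 0 0 0 -.4;0 0 0 0 0 0 -.4'
python3 v.py; python3 - <<'E'
from h import *
sidepads([(548.3,-122),(487,-138)])
d=snapshot('wrist')
for p in pads(d,79,75): print(p)
plan((651.9,235.5,330))
E
```

```text
time: 44.98
tool_pos: [548.5, -123.7, 226.6]
tcp_rot: [-180.0, -0.0, 150.2]
ft_force: [0.2, -0.2, -0.1]
finger_gap: 34.5
grip_force: 50.2
time: 45.48
tool_pos: [548.6, -123.8, 226.7]
tcp_rot: [180.0, 0.0, 150.2]
ft_force: [-0.2, 0.5, -0.2]
finger_gap: 55.5
grip_force: 0.0
time: 46.1
tool_pos: [551.0, -100.7, 381.4]
tcp_rot: [179.9, 0.4, 150.3]
ft_force: [0.6, -0.2, 0.3]
finger_gap: 59.5
grip_force: 0.0
yaw 150.3 [[470.5 -75.8]
 [532.3 -59.7]]
(548.3, -122) expect [332.1 209.9] pad [332.8 210. ] wh [78 49] aspect 0.63 ell [47. 72.] 89
(487, -138) expect [353.4 209.6] pad [354.  210.4] wh [70 44] aspect 0.63 ell [42. 68.] 98
(289, 206, 39, 41, np.float64(547.5), np.float64(-124.0), np.float64(30.6))
(231, 147, 41, 44, np.float64(485.5), np.float64(-137.8), np.float64(31.2))
(651.9, 235.5, 330) total [0.78 3.43 0.46] n 8 each [0.098 0.429 0.057]
```

C is seated now, with an aspect and height matching A. Next is foot B to the outer (-,+) pocket.

```bash
python3 -m jog '.1 .43 .05 0 0 0 -.4;.1 .43 .06 0 0 0 -.4;.1 .43 .06 0 0 0 -.4;.1 .43 .06 0 0 0 -.4;.1 .43 .06 0 0 0 -.4' >/dev/null; python3 -m jog '.1 .43 .06 0 0 0 -.4;.09 .43 .06 0 0 0 -.4;.09 .42 .06 0 0 0 -.4;0 0 0 0 0 0 -.4;0 0 0 0 0 0 -.4'
python3 - <<'E'
from h import *
d=snapshot('wrist')
for p in pads(d,39,75): print(p)
plan((651.9,235.5,186))
E
```

```text
time: 47.5
tool_pos: [652.3, 234.4, 327.6]
tcp_rot: [-179.8, -0.1, 150.2]
ft_force: [-0.4, -0.6, -0.4]
finger_gap: 60.0
grip_force: 0.0
(319, 199, 41, 42, np.float64(652.7), np.float64(236.0), np.float64(30.7))
(293, 96, 45, 47, np.float64(578.6), np.float64(257.0), np.float64(31.4))
(651.9, 235.5, 186) total [0.01 0.01 1.42] n 3 each [0.004 0.004 0.474]
```

```bash
python3 -m jog '0 .01 .4 0 0 0 -.4;0 0 .4 0 0 0 -.4;0 0 .4 0 0 0 -.4;0 0 .22 0 0 0 -.4;0 0 0 0 0 0 -.4' >/dev/null
python3 -m jog '0 0 0 0 0 0 -.4;0 0 0 0 0 0 1;0 0 0 0 0 0 1;0 0 0 0 0 0 1;0 0 0 0 0 0 1' 50
python3 -m jog '0 0 -.3 0 0 0 1;0 0 -.4 0 0 0 1;0 0 -.4 0 0 0 1;0 0 -.3 0 0 0 1;0 0 0 0 0 0 1' >/dev/null
python3 -m jog '.02 -.4 0 0 0 0 1;.01 -.45 0 0 0 0 1;.01 -.45 0 0 0 0 1;.01 -.45 0 0 0 0 1;.01 -.45 0 0 0 0 1' >/dev/null;python3 -m jog '.01 -.45 0 0 0 0 1;.01 -.45 0 0 0 0 1;.01 -.45 0 0 0 0 1;0 0 0 0 0 0 1;0 0 0 0 0 0 1'
python3 v.py; python3 - <<'E'
from h import *
plan((470.5,-75.9,238))
E
```

```text
time: 48.8
tool_pos: [654.2, 236.2, 190.3]
tcp_rot: [179.8, 0.2, 150.2]
ft_force: [0.0, -1.4, 6.6]
finger_gap: 34.5
grip_force: 50.0
time: 50.68
tool_pos: [468.7, -67.5, 327.0]
tcp_rot: [180.0, -0.0, 150.2]
ft_force: [0.7, -0.1, -0.5]
finger_gap: 34.6
grip_force: 50.1
yaw 150.2 [[470.2 -76.8]
 [  nan   nan]]
(470.5, -75.9, 238) total [-0.06 -0.07  0.89] n 2 each [-0.028 -0.034  0.446]
```

```bash
python3 -m jog '-.06 -.07 .3 0 0 0 1;0 0 .4 0 0 0 1;0 0 .15 0 0 0 1;0 0 0 0 0 0 1;0 0 0 0 0 0 1'; python3 -m jog '0 0 .04 0 0 0 1;0 0 .03 0 0 0 1;0 0 0 0 0 0 1;0 0 0 0 0 0 1'
```

```text
time: 51.35
tool_pos: [471.5, -76.6, 244.2]
tcp_rot: [180.0, 0.1, 150.2]
ft_force: [-0.8, 0.3, -0.8]
finger_gap: 34.3
grip_force: 50.1
time: 51.85
tool_pos: [470.6, -76.8, 235.8]
tcp_rot: [180.0, 0.0, 150.2]
ft_force: [-0.1, 0.0, -0.9]
finger_gap: 34.3
grip_force: 50.1
```

```bash
python3 -m jog '0 0 .03 0 0 0 1;0 0 .02 0 0 0 1;0 0 0 0 0 0 1'; python3 -m jog '0 0 .01 0 0 0 1;0 0 0 0 0 0 1'
```

```text
time: 52.22
tool_pos: [470.5, -76.7, 230.5]
tcp_rot: [-180.0, -0.0, 150.2]
ft_force: [-0.4, -0.2, -0.4]
finger_gap: 34.5
grip_force: 50.4
time: 52.48
tool_pos: [470.6, -76.8, 230.2]
tcp_rot: [-180.0, -0.0, 150.2]
ft_force: [-3.4, 0.9, 6.0]
finger_gap: 33.9
grip_force: 50.9
```

Contact at z 230.2, as predicted for the floor. I release and check.

```bash
python3 -m jog '0 0 0 0 0 0 .1;0 0 0 0 0 0 -.2;0 0 0 0 0 0 -.3;0 0 0 0 0 0 -.3' >/dev/null; python3 -m jog '0 0 -.3 0 0 0 -.3;0 0 -.4 0 0 0 -.4;0 0 -.4 0 0 0 -.4;.1 .2 -.4 0 0 0 -.4;0 0 0 0 0 0 -.4' >/dev/null
python3 v.py; python3 - <<'E'
from h import *
sidepads([(548.3,-122),(487,-138),(470.5,-76)])
d=snapshot('wrist')
for p in pads(d,79,75): print(p)
plan((578.6,257,328))
E
```

```text
yaw 150.3 [[472.2 -80.6]
 [532.  -59.5]]
(548.3, -122) expect [332.1 209.9] pad [332.9 210.3] wh [64 42] aspect 0.66 ell [42. 64.] 91
(487, -138) expect [353.4 209.6] pad [353.9 209.8] wh [71 48] aspect 0.68 ell [48. 67.] 96
(470.5, -76) expect [355.6 223. ] pad [356.3 223.6] wh [70 51] aspect 0.73 ell [49. 70.] 90
(289, 303, 33, 36, np.float64(546.4), np.float64(-123.6), np.float64(28.5))
(290, 205, 39, 41, np.float64(469.2), np.float64(-76.8), np.float64(31.0))
(578.6, 257, 328) total [0.61 3.24 0.51] n 7 each [0.088 0.462 0.072]
```

B is seated. Now foot D.

```bash
python3 -m jog '.09 .46 .07 0 0 0 -.4;.09 .46 .07 0 0 0 -.4;.09 .46 .07 0 0 0 -.4;.09 .46 .07 0 0 0 -.4;.09 .46 .07 0 0 0 -.4' >/dev/null; python3 -m jog '.08 .47 .08 0 0 0 -.4;.08 .47 .08 0 0 0 -.4;0 0 0 0 0 0 -.4;0 0 0 0 0 0 -.4'
python3 - <<'E'
from h import *
d=snapshot('wrist'); P=pads(d,39,75)
for p in P: print(p)
plan((578.6,257,186),(578.6,257,326),(532,-60,326))
E
```

```text
time: 54.88
tool_pos: [579.5, 256.5, 326.7]
tcp_rot: [-179.8, -0.1, 150.2]
ft_force: [0.7, -0.0, 0.3]
finger_gap: 60.0
grip_force: 0.0
(11, 221, 24, 31, np.float64(472.7), np.float64(33.4), np.float64(21.5))
(317, 197, 41, 42, np.float64(578.0), np.float64(257.3), np.float64(30.8))
(578.6, 257, 186) total [0.01 0.   1.41] n 3 each [0.005 0.001 0.472]
(578.6, 257, 326) total [ 0.   0.  -1.4] n 3 each [ 0.     0.    -0.467]
(532, -60, 326) total [-1.17 -2.98 -0.  ] n 7 each [-0.167 -0.426 -0.   ]
```

```bash
python3 -m jog '.01 0 .4 0 0 0 -.4;0 0 .4 0 0 0 -.4;0 0 .4 0 0 0 -.4;0 0 .21 0 0 0 -.4;0 0 0 0 0 0 -.4' >/dev/null
python3 -m jog '0 0 0 0 0 0 -.4;0 0 0 0 0 0 1;0 0 0 0 0 0 1;0 0 0 0 0 0 1;0 0 0 0 0 0 1' 50
python3 -m jog '0 0 -.3 0 0 0 1;0 0 -.4 0 0 0 1;0 0 -.4 0 0 0 1;0 0 -.3 0 0 0 1;0 0 0 0 0 0 1' >/dev/null
python3 -m jog '-.16 -.4 0 0 0 0 1;-.17 -.43 0 0 0 0 1;-.17 -.43 0 0 0 0 1;-.17 -.43 0 0 0 0 1;-.17 -.43 0 0 0 0 1' >/dev/null;python3 -m jog '-.17 -.43 0 0 0 0 1;-.16 -.43 0 0 0 0 1;0 0 0 0 0 0 1;0 0 0 0 0 0 1;0 0 0 0 0 0 1'
python3 v.py; python3 - <<'E'
from h import *
plan((532,-60,240))
E
```

```text
time: 56.18
tool_pos: [580.1, 258.0, 190.0]
tcp_rot: [179.8, 0.1, 150.2]
ft_force: [-0.0, -0.3, 6.4]
finger_gap: 34.6
grip_force: 49.9
time: 58.05
tool_pos: [532.5, -58.2, 327.2]
tcp_rot: [-180.0, -0.1, 150.3]
ft_force: [0.4, -0.1, -0.8]
finger_gap: 34.1
grip_force: 50.0
yaw 150.3 [[471.4 -77.3]
 [532.9 -59.8]]
(532, -60, 240) total [-0.   -0.02  0.87] n 2 each [-0.002 -0.01   0.437]
```

```bash
python3 -m jog '0 -.02 .3 0 0 0 1;0 0 .4 0 0 0 1;0 0 .17 0 0 0 1;0 0 0 0 0 0 1;0 0 0 0 0 0 1'; python3 -m jog '0 0 .05 0 0 0 1;0 0 .02 0 0 0 1;0 0 .02 0 0 0 1;0 0 0 0 0 0 1'; python3 -m jog '0 0 .01 0 0 0 1;0 0 0 0 0 0 1'
```

```text
time: 58.72
tool_pos: [532.1, -60.7, 241.7]
tcp_rot: [180.0, 0.1, 150.2]
ft_force: [-0.1, -0.7, -1.0]
finger_gap: 34.1
grip_force: 50.0
time: 59.22
tool_pos: [531.7, -61.0, 231.7]
tcp_rot: [180.0, 0.0, 150.2]
ft_force: [1.6, 1.3, -1.9]
finger_gap: 34.3
grip_force: 49.9
time: 59.48
tool_pos: [531.7, -60.9, 230.8]
tcp_rot: [180.0, 0.0, 150.2]
ft_force: [1.5, 0.5, 0.8]
finger_gap: 34.3
grip_force: 50.0
```

```bash
python3 -m jog '0 0 0 0 0 0 .1;0 0 0 0 0 0 -.2;0 0 0 0 0 0 -.3;0 0 0 0 0 0 -.3' >/dev/null; python3 -m jog '0 0 -.3 0 0 0 -.3;0 0 -.4 0 0 0 -.4;0 0 -.4 0 0 0 -.4;.1 .2 -.4 0 0 0 -.4;0 0 0 0 0 0 -.4'
python3 - <<'E'
from h import *
sidepads([(548.3,-122),(487,-138),(470.5,-76),(532,-60)])
d=snapshot('wrist')
for p in pads(d,79,75): print(p)
plan((472.5,45.4,340),(472.5,45.4,224))
E
```

```text
time: 60.6
tool_pos: [533.9, -37.8, 385.2]
tcp_rot: [179.8, 0.4, 150.3]
ft_force: [1.3, 0.2, 0.5]
finger_gap: 59.6
grip_force: 0.0
(548.3, -122) expect [332.1 209.9] pad [333.3 210.1] wh [84 52] aspect 0.62 ell [48. 76.] 86
(487, -138) expect [353.4 209.6] pad [353.6 209.8] wh [69 50] aspect 0.72 ell [49. 66.] 97
(470.5, -76) expect [355.6 223. ] pad [356.4 223.6] wh [68 49] aspect 0.72 ell [49. 68.] 91
(532, -60) expect [333.3 223.3] pad [334.1 223.9] wh [68 50] aspect 0.74 ell [49. 68.] 90
(179, 204, 38, 41, np.float64(487.1), np.float64(-139.2), np.float64(31.7))
(289, 202, 38, 40, np.float64(530.2), np.float64(-60.5), np.float64(30.6))
(231, 146, 40, 42, np.float64(469.4), np.float64(-76.7), np.float64(31.2))
(472.5, 45.4, 340) total [0.94 0.43 0.41] n 3 each [0.313 0.143 0.136]
(472.5, 45.4, 224) total [ 0.   -0.    1.16] n 3 each [ 0.    -0.     0.387]
```

All four are seated. Now I go to the pull post with the fingers turned along the slide (yaw 195).

```bash
python3 -m jog '.3 .15 .1 0 0 0 -.4;.3 .14 .1 0 0 0 -.4;.34 .14 .1 0 0 0 -.4;0 0 .1 0 0 -.15 -.4;0 0 0 0 0 -.15 -.4' >/dev/null; python3 -m jog '0 0 0 0 0 -.15 -.4;0 0 0 0 0 -.15 -.4;0 0 0 0 0 -.15 -.4;0 0 0 0 0 0 -.4;0 0 0 0 0 0 -.4'
python3 - <<'E'
from h import *
d=snapshot('wrist')
u,v=proj(d,[[472.5,45.4,87]])[0]; x0,y0=int(u)-45,int(v)-45
g=d['img'][y0:y0+90,x0:x0+90].max(2); m=(g<50).astype(np.uint8)
n,l,q,k=cv2.connectedComponentsWithStats(m); print('expect',u,v)
for i in range(1,n):
    if q[i][4]>150: print(q[i]+[x0,y0,0,0,0],(k[i]+[x0,y0]).round(1),onz(d,[k[i]+[x0,y0]],87).round(1))
plan((472.5,45.4,224),yaw=195.2)
E
```

```text
time: 61.95
tool_pos: [472.3, 45.2, 339.7]
tcp_rot: [180.0, -0.1, -165.0]
ft_force: [0.5, -0.3, 0.2]
finger_gap: 59.8
grip_force: 0.0
expect 315.3014806424008 216.0901406720079
[305 190  23  38 724] [316.  208.5] [[467.3  44.5]]
(472.5, 45.4, 224) total [-0.    0.    1.16] n 3 each [-0.001  0.     0.386]
```

The post top matches the expectation to within a pixel. I descend and pinch.

```bash
python3 -m jog '0 0 .4 0 0 0 -.4;0 0 .4 0 0 0 -.4;0 0 .33 0 0 0 -.4;0 0 0 0 0 0 -.4;0 0 0 0 0 0 -.4'; python3 -m jog '0 0 0 0 0 0 1;0 0 0 0 0 0 1;0 0 0 0 0 0 1;0 0 0 0 0 0 1;0 0 0 0 0 0 1' 40
```

```text
time: 62.62
tool_pos: [473.2, 45.4, 228.9]
tcp_rot: [-180.0, 0.1, -164.8]
ft_force: [0.5, 0.1, 0.4]
finger_gap: 59.3
grip_force: 0.0
time: 63.25
tool_pos: [473.2, 45.5, 229.0]
tcp_rot: [-180.0, 0.1, -164.8]
ft_force: [-1.2, 1.3, 6.4]
finger_gap: 16.9
grip_force: 38.8
```

```bash
python3 -m jog '0 -.1 0 0 0 0 1;0 -.2 0 0 0 0 1;0 -.2 0 0 0 0 1;0 -.2 0 0 0 0 1;0 -.1 0 0 0 0 1'; python3 -m jog '0 -.2 0 0 0 0 1;0 -.2 0 0 0 0 1;0 -.2 0 0 0 0 1;0 -.1 0 0 0 0 1;0 -.05 0 0 0 0 1';python3 -m jog '0 -.05 0 0 0 0 1;0 -.05 0 0 0 0 1;0 -.02 0 0 0 0 1;0 0 0 0 0 0 1';python3 -m jog '0 -.04 0 0 0 0 1;0 -.03 0 0 0 0 1;0 0 0 0 0 0 1'
```

```text
time: 63.88
tool_pos: [493.5, -32.7, 228.9]
tcp_rot: [-180.0, -0.1, -164.8]
ft_force: [-9.4, 1.4, 13.5]
finger_gap: 16.7
grip_force: 40.0
time: 64.5
tool_pos: [512.4, -105.3, 228.9]
tcp_rot: [-180.0, -0.2, -164.8]
ft_force: [-16.1, -1.5, 18.0]
finger_gap: 16.8
grip_force: 40.4
time: 65.0
tool_pos: [515.4, -116.7, 228.9]
tcp_rot: [-180.0, -0.2, -164.8]
ft_force: [-16.1, -4.5, 17.2]
finger_gap: 16.8
grip_force: 40.3
time: 65.38
tool_pos: [517.1, -123.5, 228.9]
tcp_rot: [-180.0, -0.2, -164.8]
ft_force: [-16.4, -3.5, 17.4]
finger_gap: 17.0
grip_force: 40.3
```

```bash
python3 -m jog '.02 -.03 -.01 0 0 0 1;0 -.02 0 0 0 0 1;0 0 0 0 0 0 1';python3 -m jog '0 -.04 0 0 0 0 1;0 0 0 0 0 0 1';python3 -m jog '0 -.04 0 0 0 0 1;0 0 0 0 0 0 1';python3 -m jog '0 -.03 0 0 0 0 1;0 0 0 0 0 0 1'
```

```text
time: 65.75
tool_pos: [517.4, -127.5, 229.0]
tcp_rot: [179.9, -0.0, -164.8]
ft_force: [-5.3, 4.4, 6.6]
finger_gap: 16.9
grip_force: 40.2
time: 66.0
tool_pos: [518.0, -128.7, 228.9]
tcp_rot: [179.6, -0.1, -164.7]
ft_force: [-12.6, 22.1, 18.1]
finger_gap: 16.6
grip_force: 42.1
time: 66.25
tool_pos: [518.5, -129.8, 228.8]
tcp_rot: [179.2, -0.2, -164.7]
ft_force: [-18.3, 40.3, 28.2]
finger_gap: 16.9
grip_force: 45.1
time: 66.5
tool_pos: [518.8, -130.6, 228.7]
tcp_rot: [178.9, -0.2, -164.6]
ft_force: [-23.1, 53.7, 34.2]
finger_gap: 16.8
grip_force: 48.2
```

The bed is home against its stop. I release, rise, turn to yaw 105 and look at the crank from above.

```bash
python3 -m jog '0 .08 0 0 0 0 1;0 0 0 0 0 0 -.4;0 0 0 0 0 0 -.4;0 0 0 0 0 0 -.4;0 0 -.1 0 0 0 -.4' ; python3 -m jog '0 0 -.4 0 0 0 -.4;0 0 -.5 0 0 .15 -.4;0 0 -.5 0 0 .15 -.4;0 0 -.5 0 0 .15 -.4;0 0 -.5 0 0 .15 -.4' >/dev/null;python3 -m jog '0 0 -.45 0 0 .15 -.4;0 0 0 0 0 .15 -.4;0 0 0 0 0 .15 -.4;0 0 0 0 0 .15 -.4;0 0 0 0 0 .15 -.4' >/dev/null;python3 -m jog '0 0 0 0 0 .15 -.4;0 0 0 0 0 0 -.4;0 0 0 0 0 0 -.4'
python3 -c "
from h import *
plan((590,-280,510),yaw=105.2)"
```

```text
time: 67.12
tool_pos: [517.9, -131.0, 238.1]
tcp_rot: [179.9, -0.1, -164.8]
ft_force: [-1.0, -0.2, 0.1]
finger_gap: 60.2
grip_force: 0.0
time: 68.75
tool_pos: [518.3, -130.8, 524.1]
tcp_rot: [180.0, 0.0, 105.4]
ft_force: [0.0, 0.6, 1.1]
finger_gap: 60.0
grip_force: 0.0
(590, -280, 510) total [-1.63  0.3   0.14] n 4 each [-0.407  0.075  0.035]
```

```bash
python3 -m jog '-.4 .08 .02 0 0 0 -.4;-.4 .08 .02 0 0 0 -.4;-.4 .08 .02 0 0 0 -.4;-.4 .07 .02 0 0 0 -.4;0 0 0 0 0 0 -.4';python3 -m jog '0 0 0 0 0 0 -.4;0 0 0 0 0 0 -.4'
python3 - <<'E'
from h import *
d=snapshot('wrist'); st()
E=np.array([603,-299,300.]); print('expect',proj(d,[E]),proj(d,[[555.9,-273,250]]))
g=d['img'].max(2); m=(g<45).astype(np.uint8); n,l,q,k=cv2.connectedComponentsWithStats(m)
for i in range(1,n):
    if q[i][4]>250: print(q[i],k[i].round(1))
save(d,'w20.png')
E
```

```text
time: 69.38
tool_pos: [590.6, -279.6, 513.6]
tcp_rot: [-179.9, -0.1, 105.2]
ft_force: [-0.6, 1.0, -0.4]
finger_gap: 59.8
grip_force: 0.0
time: 69.62
tool_pos: [590.1, -276.1, 516.5]
tcp_rot: [180.0, 0.0, 105.3]
ft_force: [-0.1, 0.0, 0.7]
finger_gap: 59.6
grip_force: 0.0
t 69.67 p [ 590.1 -276.1  516.6] r [180.    0.  105.3] f [-0.3 -0.1  1. ] gap 60.1 grip 0.0 q [-30.  15.  66.   0. 100. -45.]
expect [[327.11103613 274.4858923 ]] [[268.97757128 189.904285  ]]
[ 435    0   77   69 2397] [477.1  31. ]
[ 311  231   30   51 1271] [325.5 256.6]
[   26   259   580   141 30516] [313.5 356.6]
```

The crank handle blob is at cols 311–341, rows 231–282. That puts it at about (603.5,-297.5), so the wheel is at about 7.0 rad. I grip it slightly high, clear of the disc.

```bash
python3 -c "
from h import *
plan((603.7,-297.6,440),yaw=105.3)"
```

```text
(603.7, -297.6, 440) total [-0.24  0.07  0.77] n 2 each [-0.122  0.037  0.383]
```

```bash
python3 -m jog '-.24 .07 0 0 0 0 -.4;0 0 .3 0 0 0 -.4;0 0 .3 0 0 0 -.4;0 0 .16 0 0 0 -.4;0 0 0 0 0 0 -.4';python3 -m jog '0 0 0 0 0 0 .2;0 0 0 0 0 0 1;0 0 0 0 0 0 1;0 0 0 0 0 0 1;0 0 0 0 0 0 1' 40; python3 -m jog '0 0 0 0 0 0 1;0 0 0 0 0 0 1'
```

```text
time: 70.3
tool_pos: [603.0, -297.7, 438.7]
tcp_rot: [-179.9, -0.1, 105.2]
ft_force: [-1.0, -0.1, -0.2]
finger_gap: 59.4
grip_force: 0.0
time: 70.92
tool_pos: [603.3, -298.5, 441.7]
tcp_rot: [179.9, 0.1, 105.2]
ft_force: [-1.7, 0.8, 6.6]
finger_gap: 18.8
grip_force: 39.5
time: 71.18
tool_pos: [603.3, -298.5, 441.7]
tcp_rot: [179.9, 0.1, 105.2]
ft_force: [-1.7, 0.3, 6.2]
finger_gap: 19.0
grip_force: 39.5
```

The handle is gripped at radius 53.8 mm, as expected. I start winding clockwise, with θ at about 43° past one turn.

```bash
cat > c.py <<'E'
from h import *
s=sense(); p=s['tool_pos'][:2]-[555.9,-273]; a=np.degrees(np.arctan2(p[1],p[0])); print('theta',round((14.9-a)%360,1),'r',np.hypot(*p).round(1),'z',s['tool_pos'][2].round(1),'f',s['ft_force'].round(1),'grip gap',s['finger_gap'].round(1),'t',round(s['time'],1))
E
python3 c.py; python3 -m jog '-.12 -.17 .006 0 0 0 1;-.04 -.21 .006 0 0 0 1;.04 -.21 .006 0 0 0 1;.12 -.17 .006 0 0 0 1' >/dev/null; python3 c.py;  python3 -m jog '0 0 0 0 0 0 1;0 0 0 0 0 0 1'>/dev/null; python3 c.py
```

```text
Traceback (most recent call last):
  File "c.py", line 2, in <module>
    s=sense(); p=s['tool_pos'][:2]-[555.9,-273]; a=np.degrees(np.arctan2(p[1],p[0])); print('theta',round((14.9-a)%360,1),'r',np.hypot(*p).round(1),'z',s['tool_pos'][2].round(1),'f',s['ft_force'].round(1),'grip gap',s['finger_gap'].round(1),'t',round(s['time'],1))
                                                                                                                                                                                                                        ^^^^^^^^^^^^^^^^^^^^^
AttributeError: 'float' object has no attribute 'round'
Traceback (most recent call last):
  File "c.py", line 2, in <module>
    s=sense(); p=s['tool_pos'][:2]-[555.9,-273]; a=np.degrees(np.arctan2(p[1],p[0])); print('theta',round((14.9-a)%360,1),'r',np.hypot(*p).round(1),'z',s['tool_pos'][2].round(1),'f',s['ft_force'].round(1),'grip gap',s['finger_gap'].round(1),'t',round(s['time'],1))
                                                                                                                                                                                                                        ^^^^^^^^^^^^^^^^^^^^^
AttributeError: 'float' object has no attribute 'round'
Traceback (most recent call last):
  File "c.py", line 2, in <module>
    s=sense(); p=s['tool_pos'][:2]-[555.9,-273]; a=np.degrees(np.arctan2(p[1],p[0])); print('theta',round((14.9-a)%360,1),'r',np.hypot(*p).round(1),'z',s['tool_pos'][2].round(1),'f',s['ft_force'].round(1),'grip gap',s['finger_gap'].round(1),'t',round(s['time'],1))
                                                                                                                                                                                                                        ^^^^^^^^^^^^^^^^^^^^^
AttributeError: 'float' object has no attribute 'round'
```

```bash
sed -i "s/s\['finger_gap'\].round(1)/round(s['finger_gap'],1)/" c.py; python3 c.py
```

```text
theta 135.2 r 54.2 z 439.1 f [-9.  -6.3  7. ] grip gap 19.1 t 71.9
```

Tracking is clean (θ 135.2°, r 54.2). I continue.

```bash
python3 -m jog '.17 -.12 .006 0 0 0 1;.21 -.04 .006 0 0 0 1;.21 .04 .006 0 0 0 1;.17 .12 .006 0 0 0 1' >/dev/null;  python3 -m jog '.12 .17 .006 0 0 0 1;.04 .21 .006 0 0 0 1;-.04 .21 .006 0 0 0 1;-.12 .17 .006 0 0 0 1'>/dev/null; python3 c.py; python3 -m jog '0 0 0 0 0 0 1;0 0 0 0 0 0 1'>/dev/null; python3 c.py
```

```text
theta 315.7 r 54.2 z 434.0 f [-14.4 -15.3  10.6] grip gap 19.0 t 72.9
theta 316.1 r 53.8 z 434.1 f [ -1.6 -12.1   4.6] grip gap 18.8 t 73.2
```

```bash
python3 -m jog '-.17 .12 .006 0 0 0 1;-.21 .04 .006 0 0 0 1;-.21 -.04 .006 0 0 0 1;-.17 -.12 .006 0 0 0 1' >/dev/null; python3 -m jog '-.12 -.17 .006 0 0 0 1;-.04 -.21 .006 0 0 0 1;.04 -.21 .006 0 0 0 1;.12 -.17 .006 0 0 0 1' >/dev/null; python3 c.py; python3 -m jog '.17 -.12 .006 0 0 0 1;.21 -.04 .006 0 0 0 1;.21 .04 .006 0 0 0 1;.17 .12 .006 0 0 0 1' >/dev/null;  python3 -m jog '.12 .17 .006 0 0 0 1;.04 .21 .006 0 0 0 1;-.04 .21 .006 0 0 0 1;-.12 .17 .006 0 0 0 1'>/dev/null; python3 c.py; python3 -m jog '0 0 0 0 0 0 1;0 0 0 0 0 0 1'>/dev/null; python3 c.py
```

```text
theta 133.8 r 54.3 z 429.2 f [ 1.5 -6.   4.3] grip gap 18.9 t 74.2
theta 315.9 r 54.3 z 424.0 f [-15.8 -17.8  10.1] grip gap 19.1 t 75.2
theta 316.3 r 53.9 z 424.1 f [ -3.5 -13.    5.8] grip gap 18.7 t 75.4
```

```bash
python3 -m jog '-.17 .12 .006 0 0 0 1;-.21 .04 .006 0 0 0 1;-.21 -.04 .006 0 0 0 1;-.17 -.12 .006 0 0 0 1' >/dev/null; python3 c.py; python3 -m jog '-.12 -.17 .006 0 0 0 1;-.04 -.21 .006 0 0 0 1;0 0 0 0 0 0 1;0 0 0 0 0 0 1' >/dev/null; python3 c.py;python3 -m jog '.03 -.17 .006 0 0 0 1;0 0 0 0 0 0 1;0 0 0 0 0 0 1' >/dev/null; python3 c.py
```

```text
theta 41.9 r 54.4 z 421.7 f [-6.9  8.8 10.9] grip gap 19.2 t 75.9
theta 88.2 r 54.1 z 420.5 f [-0.  -8.4  4.7] grip gap 19.2 t 76.4
theta 106.9 r 54.0 z 420.0 f [ -2.7 -11.7   4.8] grip gap 18.9 t 76.8
```

The wheel is at about 1187°, half a turn past touching. I hold about 3 s.

```bash
H='x'; python3 -m jog '0 0 0 0 0 0 1;0 0 0 0 0 0 1;0 0 0 0 0 0 1;0 0 0 0 0 0 1;0 0 0 0 0 0 1' >/dev/null; python3 -m jog '0 0 0 0 0 0 1;0 0 0 0 0 0 1;0 0 0 0 0 0 1;0 0 0 0 0 0 1;0 0 0 0 0 0 1' >/dev/null; python3 -m jog '0 0 0 0 0 0 1;0 0 0 0 0 0 1;0 0 0 0 0 0 1;0 0 0 0 0 0 1;0 0 0 0 0 0 1' >/dev/null; python3 -m jog '0 0 0 0 0 0 1;0 0 0 0 0 0 1;0 0 0 0 0 0 1;0 0 0 0 0 0 1;0 0 0 0 0 0 1' >/dev/null; python3 -m jog '0 0 0 0 0 0 1;0 0 0 0 0 0 1;0 0 0 0 0 0 1;0 0 0 0 0 0 1;0 0 0 0 0 0 1'; python3 c.py
python3 - <<'E'
from h import *
s=snapshot('side'); save(s,'s20.png',(290,110,400,230),5)
for z in (79,84): print(proj(s,[[555.9,-273,z],[555.9-17-63,-273+63-17,z],[555.9-17+63,-273+63+17,z]]).round(1))
E
```

```text
time: 79.92
tool_pos: [554.0, -326.9, 420.0]
tcp_rot: [180.0, 0.3, 105.1]
ft_force: [-1.6, -12.3, 4.1]
finger_gap: 18.9
grip_force: 42.0
theta 106.9 r 54.0 z 420.0 f [ -1.6 -12.3   4.1] grip gap 18.9 t 79.9
[[339.3 183.1]
 [361.4 193.8]
 [320.1 194.6]]
[[339.3 181.8]
 [361.5 192.5]
 [320.1 193.2]]
```

The handle sank 21.7 mm over 784°, which is consistent. Now I wind back up about 600°.

```bash
python3 -m jog '-.02 .17 -.006 0 0 0 1;.04 .21 -.006 0 0 0 1;.12 .17 -.006 0 0 0 1;.17 .12 -.006 0 0 0 1;.21 .04 -.006 0 0 0 1' >/dev/null; python3 c.py; python3 -m jog '.21 -.04 -.006 0 0 0 1;.17 -.12 -.006 0 0 0 1;.12 -.17 -.006 0 0 0 1;.04 -.21 -.006 0 0 0 1' >/dev/null; python3 c.py; python3 -m jog '-.04 -.21 -.006 0 0 0 1;-.12 -.17 -.006 0 0 0 1;-.17 -.12 -.006 0 0 0 1;-.21 -.04 -.006 0 0 0 1' >/dev/null; python3 c.py;  python3 -m jog '-.21 .04 -.006 0 0 0 1;-.17 .12 -.006 0 0 0 1;-.12 .17 -.006 0 0 0 1;-.04 .21 -.006 0 0 0 1' >/dev/null; python3 c.py; python3 -m jog '0 0 0 0 0 0 1;0 0 0 0 0 0 1'>/dev/null; python3 c.py
```

```text
theta 357.7 r 54.7 z 422.9 f [-23.6 -12.8  13.8] grip gap 18.7 t 80.6
theta 271.3 r 54.7 z 425.4 f [  9.5 -20.2  -0.9] grip gap 19.0 t 81.1
theta 182.8 r 53.7 z 427.6 f [-10.9   3.5  11.9] grip gap 19.1 t 81.6
theta 88.9 r 54.2 z 430.4 f [-5.1 -1.2  9.6] grip gap 19.4 t 82.1
theta 87.0 r 53.5 z 430.5 f [  7.2 -10.3   2.9] grip gap 19.0 t 82.3
```

```bash
python3 -m jog '.04 .21 -.006 0 0 0 1;.12 .17 -.006 0 0 0 1;.17 .12 -.006 0 0 0 1;.21 .04 -.006 0 0 0 1' >/dev/null; python3 c.py; python3 -m jog '.21 -.04 -.006 0 0 0 1;.17 -.12 -.006 0 0 0 1;.12 -.17 -.006 0 0 0 1;.04 -.21 -.006 0 0 0 1' >/dev/null; python3 c.py; python3 -m jog '-.04 -.21 -.006 0 0 0 1;-.12 -.17 -.006 0 0 0 1;-.17 -.12 -.006 0 0 0 1;-.21 -.04 -.006 0 0 0 1;0 0 0 0 0 0 1' >/dev/null; python3 c.py; python3 -m jog '0 0 0 0 0 0 0;0 0 0 0 0 0 -.4;0 0 0 0 0 0 -.4;0 0 0 0 0 0 -.4' ; python3 -m jog '0 0 -.2 0 0 0 -.4;0 0 -.4 0 0 0 -.4;0 0 -.4 0 0 0 -.4;0 0 -.05 0 0 0 -.4;0 0 0 0 0 0 -.4'; python3 - <<'E'
from h import *
plan((517.6,-128.5,535),(517.6,-128.5,330),yaw=105.2); 
E
```

```text
theta 358.1 r 54.6 z 432.8 f [-22.5 -12.2  14.7] grip gap 18.9 t 82.8
theta 271.3 r 54.7 z 435.3 f [  9.6 -20.7   1.3] grip gap 19.0 t 83.3
theta 180.5 r 53.8 z 437.8 f [-13.   -5.5  10.9] grip gap 19.1 t 84.0
time: 84.48
tool_pos: [504.5, -284.5, 435.8]
tcp_rot: [-180.0, -0.0, 105.2]
ft_force: [0.2, -0.5, -0.3]
finger_gap: 59.8
grip_force: 0.0
time: 85.1
tool_pos: [504.2, -284.8, 542.3]
tcp_rot: [179.9, 0.1, 105.2]
ft_force: [0.1, -0.6, -0.9]
finger_gap: 59.9
grip_force: 0.0
(517.6, -128.5, 535) total [1.47 0.54 0.07] n 4 each [0.368 0.135 0.018]
(517.6, -128.5, 330) total [ 0.   -0.    2.05] n 5 each [ 0.   -0.    0.41]
```

```bash
python3 -m jog '.37 .14 .02 0 0 0 -.4;.37 .14 .02 0 0 0 -.4;.37 .13 .02 0 0 0 -.4;.36 .13 .02 0 0 -.15 -.4;0 0 .3 0 0 -.15 -.4'>/dev/null; python3 -m jog '0 0 .3 0 0 -.15 -.4;0 0 .4 0 0 -.15 -.4;0 0 .4 0 0 -.15 -.4;0 0 .3 0 0 -.15 -.4;0 0 .2 0 0 -.15 -.4'>/dev/null; python3 -m jog '0 0 0 0 0 -.15 -.4;0 0 0 0 0 -.15 -.4;0 0 0 0 0 -.15 -.4;0 0 0 0 0 0 -.4;0 0 0 0 0 0 -.4'
python3 - <<'E'
from h import *
d=snapshot('wrist'); c=(517.6,-128.5)
u,v=proj(d,[[*c,87]])[0]; x0,y0=int(u)-45,int(v)-45
g=d['img'][y0:y0+90,x0:x0+90].max(2); m=(g<50).astype(np.uint8)
n,l,q,k=cv2.connectedComponentsWithStats(m); print('expect',u,v)
for i in range(1,n):
    if q[i][4]>150: print(q[i]+[x0,y0,0,0,0],(k[i]+[x0,y0]).round(1))
plan((*c,229),yaw=195.2)
E
```

```text
time: 86.98
tool_pos: [517.5, -128.7, 342.3]
tcp_rot: [180.0, -0.1, -165.0]
ft_force: [-0.8, 0.4, -0.1]
finger_gap: 59.4
grip_force: 0.0
expect 315.2267028872892 214.31022009190755
[306 187  23  38 711] [316.7 205.9]
(517.6, -128.5, 229) total [-0.    0.    1.14] n 3 each [-0.     0.001  0.379]
```

The post is where expected. I pinch it and draw the bed out along the measured slide direction (about 104.7°).

```bash
python3 -m jog '0 0 .4 0 0 0 -.4;0 0 .4 0 0 0 -.4;0 0 .32 0 0 0 -.4;0 0 0 0 0 0 -.4;0 0 0 0 0 0 -.4'>/dev/null; python3 -m jog '0 0 0 0 0 0 1;0 0 0 0 0 0 1;0 0 0 0 0 0 1;0 0 0 0 0 0 1;0 0 0 0 0 0 1' 40
python3 -m jog '0 .1 0 0 0 0 1;0 .2 0 0 0 0 1;0 .2 0 0 0 0 1;0 .2 0 0 0 0 1;0 .1 0 0 0 0 1'; python3 -m jog '0 .2 0 0 0 0 1;0 .2 0 0 0 0 1;0 .2 0 0 0 0 1;0 .1 0 0 0 0 1;0 .1 0 0 0 0 1';python3 -m jog '0 .1 0 0 0 0 1;0 .05 0 0 0 0 1;0 .05 0 0 0 0 1;0 0 0 0 0 0 1'
```

```text
time: 88.28
tool_pos: [518.1, -127.6, 232.6]
tcp_rot: [179.9, 0.1, -164.8]
ft_force: [-4.9, 10.0, 11.8]
finger_gap: 16.7
grip_force: 39.2
time: 88.9
tool_pos: [497.9, -50.3, 232.7]
tcp_rot: [-179.9, 0.3, -164.8]
ft_force: [7.7, -0.4, 3.1]
finger_gap: 17.0
grip_force: 39.7
time: 89.52
tool_pos: [477.7, 26.8, 232.7]
tcp_rot: [-179.9, 0.5, -164.8]
ft_force: [16.1, 0.2, -4.3]
finger_gap: 16.8
grip_force: 39.3
time: 90.02
tool_pos: [472.7, 46.4, 232.8]
tcp_rot: [-180.0, 0.5, -164.8]
ft_force: [14.7, 7.0, -4.4]
finger_gap: 16.7
grip_force: 39.3
```

```bash
python3 -m jog '-.02 .05 0 0 0 0 1;0 .03 0 0 0 0 1;0 0 0 0 0 0 1';python3 -m jog '0 .03 0 0 0 0 1;0 .02 0 0 0 0 1;0 0 0 0 0 0 1';python3 -m jog '0 .02 0 0 0 0 1;0 0 0 0 0 0 1'
```

```text
time: 90.4
tool_pos: [471.5, 54.1, 232.7]
tcp_rot: [-180.0, 0.3, -164.8]
ft_force: [5.0, 1.5, 4.9]
finger_gap: 16.9
grip_force: 40.4
time: 90.78
tool_pos: [470.5, 57.6, 232.7]
tcp_rot: [-179.8, 0.3, -164.8]
ft_force: [7.1, -7.2, 2.3]
finger_gap: 16.7
grip_force: 40.3
time: 91.02
tool_pos: [470.4, 58.2, 232.7]
tcp_rot: [-179.6, 0.3, -164.8]
ft_force: [10.9, -18.6, 0.1]
finger_gap: 16.6
grip_force: 40.4
```

The bed is against its outer stop. I release and view the pads. I also refine the tray from the earlier wrist view.

```bash
python3 -m jog '0 -.02 0 0 0 0 1;0 0 0 0 0 0 0;0 0 0 0 0 0 -.4;0 0 0 0 0 0 -.4;0 0 -.2 0 0 0 -.4' >/dev/null; python3 -m jog '0 0 -.4 0 0 .15 -.4;0 0 -.4 0 0 .15 -.4;0 0 -.4 0 0 .15 -.4;0 0 0 0 0 .15 -.4;0 0 0 0 0 .15 -.4'>/dev/null; python3 -m jog '.3 -.3 0 0 0 0 -.4;.3 -.3 0 0 0 0 -.4;0 0 0 0 0 0 -.4;0 0 0 0 0 0 -.4' 
python3 - <<'E'
from h import *
w=np.load('w1.npy',allow_pickle=True).item()
print('tray near corners',onz(w,[(236,97),(401,50)],16).round(1))
d=snapshot('wrist')
for p in pads(d,79,75): print(p)
t=snapshot('top'); hs=cv2.cvtColor(t['img'],cv2.COLOR_RGB2HSV); m=cv2.inRange(hs,(100,120,60),(125,255,255)); m[:222]=0;m[:,:200]=0; m[290:]=0;m[:,300:]=0
c=max(cv2.findContours(m,cv2.RETR_EXTERNAL,cv2.CHAIN_APPROX_NONE)[0],key=cv2.contourArea); b=cv2.boxPoints(cv2.minAreaRect(c)); q=onz(t,b,12); print('tray',q.round(),q.mean(0))
E
```

```text
time: 92.78
tool_pos: [387.5, 35.8, 371.3]
tcp_rot: [180.0, 0.1, 150.2]
ft_force: [0.5, 0.4, 0.1]
finger_gap: 60.0
grip_force: 0.0
tray near corners [[510.6 142. ]
 [510.9 326.9]]
tray [[516. 328.]
 [511. 139.]
 [348. 140.]
 [353. 325.]] [431.91106929 232.82022262]
```

```bash
python3 -m jog '-.3 -.05 0 0 0 0 -.4;-.3 -.05 0 0 0 0 -.4;-.3 -.05 0 0 0 0 -.4;-.3 -.05 0 0 0 0 -.4;-.3 0 0 0 0 0 -.4' >/dev/null;  python3 -m jog '0 -.1 0 0 0 0 -.4;0 0 0 0 0 0 -.4;0 0 0 0 0 0 -.4'
python3 - <<'E'
from h import *
d=snapshot('wrist')
for p in pads(d,79,75): print(p)
plan((531,-47,340))
E
```

```text
time: 93.88
tool_pos: [502.3, -64.5, 371.0]
tcp_rot: [180.0, -0.0, 150.2]
ft_force: [0.3, -0.3, 0.3]
finger_gap: 59.7
grip_force: 0.0
(289, 269, 36, 39, np.float64(543.8), np.float64(-113.4), np.float64(29.3))
(232, 218, 40, 42, np.float64(483.8), np.float64(-129.4), np.float64(31.3))
(347, 216, 39, 41, np.float64(526.9), np.float64(-50.8), np.float64(30.1))
(289, 159, 42, 43, np.float64(466.5), np.float64(-66.7), np.float64(31.0))
(531, -47, 340) total [-0.16  0.29  0.31] n 1 each [-0.163  0.294  0.312]
```

```bash
python3 - <<'E'
from h import *
plan((528.3,-50,340),(528.3,-50,231),(528.3,-50,331),(466,191,331))
E
```

```text
(528.3, -50, 340) total [-0.15  0.25  0.31] n 1 each [-0.155  0.254  0.312]
(528.3, -50, 231) total [ 0.   -0.    1.09] n 3 each [ 0.    -0.     0.363]
(528.3, -50, 331) total [ 0.  0. -1.] n 2 each [ 0.   0.  -0.5]
(466, 191, 331) total [1.74 1.78 0.  ] n 5 each [0.347 0.357 0.   ]
```

```bash
python3 -m jog '-.15 .25 .3 0 0 0 -.4;0 0 .4 0 0 0 -.4;0 0 .4 0 0 0 -.4;0 0 .29 0 0 0 -.4;0 0 0 0 0 0 -.4' >/dev/null;python3 -m jog '0 0 0 0 0 0 -.4;0 0 0 0 0 0 1;0 0 0 0 0 0 1;0 0 0 0 0 0 1;0 0 0 0 0 0 1' 50;python3 -m jog '0 0 -.2 0 0 0 1;0 0 -.4 0 0 0 1;0 0 -.4 0 0 0 1;.2 .2 0 0 0 0 1;.34 .35 0 0 0 0 1' >/dev/null;python3 -m jog '.4 .41 0 0 0 0 1;.4 .41 0 0 0 0 1;.4 .41 0 0 0 0 1;0 0 0 0 0 0 1;0 0 0 0 0 0 1'
```

```text
time: 95.18
tool_pos: [528.9, -50.7, 234.3]
tcp_rot: [179.9, 0.2, 150.2]
ft_force: [-0.9, 0.4, 6.9]
finger_gap: 34.0
grip_force: 49.4
time: 96.42
tool_pos: [465.5, 190.3, 332.8]
tcp_rot: [180.0, 0.1, 150.3]
ft_force: [-0.3, -0.4, -0.5]
finger_gap: 34.0
grip_force: 51.0
```

```bash
python3 -m jog '0 0 .4 0 0 0 1;0 0 .4 0 0 0 1;0 0 .38 0 0 0 1;0 0 .1 0 0 0 1;0 0 0 0 0 0 1';python3 -m jog '0 0 .05 0 0 0 1;0 0 .03 0 0 0 1;0 0 0 0 0 0 1'
```

```text
time: 97.05
tool_pos: [465.9, 189.5, 204.3]
tcp_rot: [-180.0, -0.0, 150.1]
ft_force: [1.2, -0.9, -0.0]
finger_gap: 34.0
grip_force: 51.0
time: 97.42
tool_pos: [465.6, 190.4, 196.5]
tcp_rot: [180.0, 0.0, 150.2]
ft_force: [-0.1, -1.1, -0.9]
finger_gap: 34.3
grip_force: 51.0
```

```bash
python3 -m jog '0 0 .01 0 0 0 1;0 0 0 0 0 0 .1;0 0 0 0 0 0 -.1;0 0 0 0 0 0 -.3;0 0 0 0 0 0 -.3'; python3 -m jog '0 0 -.3 0 0 0 -.3;0 0 -.4 0 0 0 -.4;0 0 -.4 0 0 0 -.4;0 0 -.4 0 0 0 -.4;0 0 0 0 0 0 -.4' 
python3 - <<'E'
from h import *
d=snapshot('wrist')
for p in pads(d,40,75): print(p)
sidepads([(466,191)],40)
plan((466,-67,340))
E
```

```text
time: 98.05
tool_pos: [465.5, 190.3, 195.1]
tcp_rot: [180.0, 0.0, 150.2]
ft_force: [-0.0, 0.3, 0.4]
finger_gap: 55.7
grip_force: 0.0
time: 98.68
tool_pos: [466.7, 190.7, 349.4]
tcp_rot: [179.7, 0.3, 150.2]
ft_force: [0.4, -0.9, -0.0]
finger_gap: 60.0
grip_force: 0.0
(311, 187, 38, 39, np.float64(463.7), np.float64(190.2), np.float64(30.7))
(466, 191) expect [338.7 304.9] pad [339.9 305.4] wh [84 72] aspect 0.86 ell [70. 81.] 98
(466, -67, 340) total [-1.28 -2.23  0.05] n 6 each [-0.213 -0.372  0.009]
```

D stands in the tray. Next is B.

```bash
python3 -m jog '-.22 -.37 .02 0 0 0 -.4;-.21 -.37 .02 0 0 0 -.4;-.21 -.37 .02 0 0 0 -.4;-.21 -.37 .02 0 0 0 -.4;-.21 -.37 .02 0 0 0 -.4' >/dev/null; python3 -m jog '-.22 -.37 0 0 0 0 -.4;0 0 0 0 0 0 -.4;0 0 0 0 0 0 -.4'
python3 - <<'E'
from h import *
d=snapshot('wrist'); P=[p for p in pads(d,79,75)]
for p in P: print(p)
b=min(P,key=lambda p:np.hypot(p[4]-467,p[5]+67)); q=(b[4]+.7,b[5]-.3)
plan((*q,231),start=None); plan((466,275,331),start=(*q,331))
E
```

```text
time: 99.78
tool_pos: [465.7, -65.6, 333.7]
tcp_rot: [-180.0, -0.2, 150.2]
ft_force: [0.4, -0.4, -0.1]
finger_gap: 59.5
grip_force: 0.0
(313, 330, 38, 43, np.float64(543.4), np.float64(-113.1), np.float64(28.2))
(315, 216, 47, 49, np.float64(466.2), np.float64(-66.6), np.float64(31.3))
(622, 25, 39, 51, np.float64(453.1), np.float64(154.4), np.float64(26.1))
(np.float64(466.9), np.float64(-66.89999999999999), 231) total [-0.02 -0.01  1.03] n 3 each [-0.006 -0.003  0.343]
(466, 275, 331) total [1.7  2.97 0.  ] n 7 each [0.243 0.424 0.   ]
```

```bash
python3 -m jog '-.02 -.01 .3 0 0 0 -.4;0 0 .4 0 0 0 -.4;0 0 .32 0 0 0 -.4;0 0 0 0 0 0 -.4;0 0 0 0 0 0 -.4' >/dev/null;python3 -m jog '0 0 0 0 0 0 -.4;0 0 0 0 0 0 1;0 0 0 0 0 0 1;0 0 0 0 0 0 1;0 0 0 0 0 0 1' 50;python3 -m jog '0 0 -.2 0 0 0 1;0 0 -.4 0 0 0 1;0 0 -.4 0 0 0 1;.2 .37 0 0 0 0 1;.25 .43 0 0 0 0 1' >/dev/null;python3 -m jog '.25 .43 0 0 0 0 1;.25 .43 0 0 0 0 1;.25 .43 0 0 0 0 1;.25 .43 0 0 0 0 1;.25 .45 0 0 0 0 1' >/dev/null; python3 -m jog '0 0 .1 0 0 0 1;0 0 .4 0 0 0 1;0 0 .4 0 0 0 1;0 0 .3 0 0 0 1;0 0 0 0 0 0 1'; python3 -m jog '0 0 0 0 0 0 1;0 0 0 0 0 0 1'
```

```text
time: 101.08
tool_pos: [468.1, -67.9, 234.5]
tcp_rot: [180.0, 0.1, 150.2]
ft_force: [-0.8, 1.8, 7.2]
finger_gap: 34.1
grip_force: 49.3
time: 102.95
tool_pos: [466.0, 272.9, 210.1]
tcp_rot: [-179.7, -0.2, 150.2]
ft_force: [-0.8, -0.0, -1.0]
finger_gap: 34.3
grip_force: 51.1
time: 103.2
tool_pos: [468.5, 274.6, 215.2]
tcp_rot: [179.8, 0.1, 150.2]
ft_force: [0.4, 0.3, -0.7]
finger_gap: 34.3
grip_force: 51.1
```

Target z is 195.5, so I lower another 19 mm and release.

```bash
python3 -m jog '0 0 .1 0 0 0 1;0 0 .06 0 0 0 1;0 0 .03 0 0 0 1;0 0 0 0 0 0 1;0 0 0 0 0 0 1'; python3 -m jog '0 0 0 0 0 0 1;0 0 0 0 0 0 .1;0 0 0 0 0 0 -.1;0 0 0 0 0 0 -.2;0 0 0 0 0 0 -.2'; python3 -m jog '0 0 -.3 0 0 0 -.2;0 0 -.4 0 0 0 -.4;0 0 -.4 0 0 0 -.4;0 0 -.35 0 0 0 -.4;0 0 0 0 0 0 -.4' 
python3 - <<'E'
from h import *
d=snapshot('wrist')
for p in pads(d,40,75): print(p)
plan((544.5,-113.3,335)); plan((396,191,335),start=(545,-113.5,335));plan((484,-129.6,335),start=(396,191,345)); plan((396,275,335),start=(484,-129.6,335))
E
```

```text
time: 103.82
tool_pos: [467.4, 274.5, 195.5]
tcp_rot: [-179.9, -0.0, 150.2]
ft_force: [-8.8, -3.8, 17.9]
finger_gap: 34.0
grip_force: 53.1
time: 104.45
tool_pos: [467.4, 274.4, 193.9]
tcp_rot: [-180.0, -0.0, 150.2]
ft_force: [-0.0, -0.2, 0.4]
finger_gap: 51.4
grip_force: 0.0
time: 105.08
tool_pos: [468.6, 274.9, 343.0]
tcp_rot: [179.7, 0.2, 150.2]
ft_force: [0.6, 0.6, 0.3]
finger_gap: 59.9
grip_force: 0.0
(223, 236, 37, 40, np.float64(463.7), np.float64(191.4), np.float64(30.5))
(311, 188, 39, 39, np.float64(465.1), np.float64(274.7), np.float64(30.9))
(544.5, -113.3, 335) total [-2.59 -2.99  0.06] n 8 each [-0.323 -0.374  0.007]
(396, 191, 335) total [2.8  1.91 0.  ] n 7 each [0.4   0.272 0.   ]
(484, -129.6, 335) total [-2.35 -2.35  0.1 ] n 7 each [-0.336 -0.336  0.014]
(396, 275, 335) total [2.77 3.08 0.  ] n 9 each [0.308 0.342 0.   ]
```

```bash
python3 -m jog '-.32 -.37 0 0 0 0 -.4;-.32 -.37 0 0 0 0 -.4;-.32 -.37 0 0 0 0 -.4;-.32 -.37 0 0 0 0 -.4;-.32 -.37 0 0 0 0 -.4' >/dev/null;python3 -m jog '-.33 -.38 .02 0 0 0 -.4;-.33 -.38 .02 0 0 0 -.4;-.33 -.38 .02 0 0 0 -.4;0 0 0 0 0 0 -.4;0 0 0 0 0 0 -.4'
python3 - <<'E'
from h import *
d=snapshot('wrist'); P=pads(d,79,75)
for p in P: print(p)
b=min(P,key=lambda p:np.hypot(p[4]-544,p[5]+113)); q=(b[4]+.7,b[5]-.3)
plan((*q,231))
E
```

```text
time: 106.38
tool_pos: [543.1, -113.6, 331.4]
tcp_rot: [-180.0, -0.2, 150.2]
ft_force: [-0.4, -0.4, -0.3]
finger_gap: 59.5
grip_force: 0.0
(317, 218, 47, 49, np.float64(544.6), np.float64(-114.0), np.float64(31.0))
(246, 150, 50, 52, np.float64(484.0), np.float64(-130.2), np.float64(31.6))
(np.float64(545.3000000000001), np.float64(-114.3), 231) total [-0.02 -0.    1.01] n 3 each [-0.008 -0.     0.336]
```

```bash
python3 -m jog '-.02 0 .3 0 0 0 -.4;0 0 .4 0 0 0 -.4;0 0 .3 0 0 0 -.4;0 0 0 0 0 0 -.4;0 0 0 0 0 0 -.4' >/dev/null;python3 -m jog '0 0 0 0 0 0 -.4;0 0 0 0 0 0 1;0 0 0 0 0 0 1;0 0 0 0 0 0 1;0 0 0 0 0 0 1' 50;python3 -m jog '0 0 -.2 0 0 0 1;0 0 -.4 0 0 0 1;0 0 -.4 0 0 0 1;.3 .21 0 0 0 0 1;.4 .27 0 0 0 0 1' >/dev/null;python3 -m jog '.42 .28 0 0 0 0 1;.42 .28 0 0 0 0 1;.42 .29 0 0 0 0 1;.42 .29 0 0 0 0 1;.42 .29 0 0 0 0 1' >/dev/null; python3 -m jog '0 0 .1 0 0 0 1;0 0 .4 0 0 0 1;0 0 .4 0 0 0 1;0 0 .3 0 0 0 1;0 0 0 0 0 0 1'>/dev/null; python3 -m jog '0 0 0 0 0 0 1;0 0 0 0 0 0 1'
```

```text
time: 107.68
tool_pos: [546.0, -114.9, 234.5]
tcp_rot: [180.0, 0.1, 150.2]
ft_force: [-1.5, 1.7, 6.2]
finger_gap: 34.3
grip_force: 49.5
time: 109.8
tool_pos: [398.5, 190.2, 215.1]
tcp_rot: [179.9, 0.1, 150.2]
ft_force: [0.0, 0.0, -1.3]
finger_gap: 34.1
grip_force: 50.9
```

```bash
python3 -m jog '.02 0 .1 0 0 0 1;0 0 .06 0 0 0 1;0 0 .03 0 0 0 1;0 0 0 0 0 0 1;0 0 0 0 0 0 1'; python3 -m jog '0 0 0 0 0 0 1;0 0 0 0 0 0 .1;0 0 0 0 0 0 -.1;0 0 0 0 0 0 -.2;0 0 0 0 0 0 -.2'>/dev/null; python3 -m jog '0 0 -.3 0 0 0 -.2;0 0 -.4 0 0 0 -.4;0 0 -.4 0 0 0 -.4;0 0 -.35 0 0 0 -.4;0 0 0 0 0 0 -.4' >/dev/null
python3 -m jog '-.33 -.33 0 0 0 0 -.4;-.33 -.33 0 0 0 0 -.4;-.33 -.33 0 0 0 0 -.4;-.33 -.33 0 0 0 0 -.4;-.33 -.33 0 0 0 0 -.4' >/dev/null;python3 -m jog '-.35 -.35 0 0 0 0 -.4;-.37 -.35 0 0 0 0 -.4;0 0 0 0 0 0 -.4;0 0 0 0 0 0 -.4'
python3 - <<'E'
from h import *
d=snapshot('wrist'); P=pads(d,79,75)
for p in P: print(p)
b=min(P,key=lambda p:np.hypot(p[4]-484,p[5]+130)); q=(b[4]+.7,b[5]-.3)
plan((*q,231))
E
```

```text
time: 110.42
tool_pos: [395.5, 191.3, 195.4]
tcp_rot: [-179.9, -0.1, 150.2]
ft_force: [-12.3, -4.3, 24.2]
finger_gap: 33.9
grip_force: 53.5
time: 112.8
tool_pos: [484.1, -130.4, 337.8]
tcp_rot: [-180.0, -0.1, 150.2]
ft_force: [-0.4, 0.6, -0.2]
finger_gap: 60.0
grip_force: 0.0
(315, 212, 47, 48, np.float64(483.7), np.float64(-130.8), np.float64(31.5))
(np.float64(484.4), np.float64(-131.10000000000002), 231) total [-0.01 -0.01  1.07] n 3 each [-0.003 -0.003  0.357]
```

```bash
python3 -m jog '0 0 .3 0 0 0 -.4;0 0 .4 0 0 0 -.4;0 0 .37 0 0 0 -.4;0 0 0 0 0 0 -.4;0 0 0 0 0 0 -.4' >/dev/null;python3 -m jog '0 0 0 0 0 0 -.4;0 0 0 0 0 0 1;0 0 0 0 0 0 1;0 0 0 0 0 0 1;0 0 0 0 0 0 1' 50;python3 -m jog '0 0 -.2 0 0 0 1;0 0 -.4 0 0 0 1;0 0 -.4 0 0 0 1;.3 .34 0 0 0 0 1;.3 .34 0 0 0 0 1' >/dev/null;python3 -m jog '.31 .34 0 0 0 0 1;.31 .34 0 0 0 0 1;.31 .34 0 0 0 0 1;.31 .34 0 0 0 0 1;.31 .35 0 0 0 0 1' >/dev/null; python3 -m jog '.31 .35 0 0 0 0 1;.31 .35 0 0 0 0 1;0 0 0 0 0 0 1;0 0 0 0 0 0 1' 
python3 -c "
from h import *
d=snapshot('wrist')
for p in pads(d,40,75): print(p)
plan((396,275,215))"
```

```text
time: 114.1
tool_pos: [485.1, -130.8, 233.6]
tcp_rot: [180.0, 0.1, 150.2]
ft_force: [-1.6, 0.8, 7.7]
finger_gap: 34.3
grip_force: 49.2
time: 115.85
tool_pos: [397.6, 275.1, 332.2]
tcp_rot: [-180.0, 0.0, 150.2]
ft_force: [-0.1, -0.6, -0.9]
finger_gap: 34.2
grip_force: 50.1
(224, 242, 38, 41, np.float64(393.6), np.float64(192.4), np.float64(30.7))
(396, 275, 215) total [ 0.02 -0.01  1.17] n 3 each [ 0.006 -0.002  0.39 ]
```

```bash
python3 -m jog '.01 0 .3 0 0 0 1;0 0 .4 0 0 0 1;0 0 .37 0 0 0 1;0 0 .1 0 0 0 1;0 0 0 0 0 0 1'; python3 -m jog '0 0 .1 0 0 0 1;0 0 .06 0 0 0 1;0 0 .03 0 0 0 1;0 0 0 0 0 0 1'; python3 -m jog '0 0 0 0 0 0 1;0 0 0 0 0 0 .1;0 0 0 0 0 0 -.1;0 0 0 0 0 0 -.2;0 0 0 0 0 0 -.2'; python3 -m jog '0 0 -.3 0 0 0 -.2;0 0 -.4 0 0 0 -.4;0 0 -.4 0 0 0 -.4;.2 -.3 -.4 0 0 0 -.4;.3 -.2 -.4 0 0 0 -.4' >/dev/null; python3 -m jog '.1 -.1 -.2 0 0 0 -.4;0 0 0 0 0 0 -.4;0 0 0 0 0 0 -.4'
python3 - <<'E'
from h import *
d=snapshot('wrist')
for p in pads(d,40,75): print(p)
sidepads([(466,191),(467,275),(396,191),(396,275)],40)
E
```

```text
time: 116.52
tool_pos: [397.1, 275.1, 215.2]
tcp_rot: [-180.0, -0.0, 150.1]
ft_force: [0.5, -0.2, -1.4]
finger_gap: 34.3
grip_force: 50.1
time: 117.02
tool_pos: [396.7, 275.7, 196.0]
tcp_rot: [-180.0, -0.0, 150.2]
ft_force: [-0.9, 0.0, -0.5]
finger_gap: 34.0
grip_force: 50.1
time: 117.65
tool_pos: [396.8, 275.7, 196.1]
tcp_rot: [180.0, 0.0, 150.2]
ft_force: [-0.8, 1.0, 0.5]
finger_gap: 50.8
grip_force: 0.0
time: 118.65
tool_pos: [315.2, 253.4, 405.0]
tcp_rot: [-180.0, -0.0, 150.2]
ft_force: [-0.3, 0.1, -0.3]
finger_gap: 60.2
grip_force: 0.0
(333, 317, 25, 29, np.float64(462.5), np.float64(191.1), np.float64(27.8))
(302, 268, 28, 30, np.float64(392.9), np.float64(191.9), np.float64(29.1))
(374, 232, 29, 31, np.float64(394.5), np.float64(275.5), np.float64(29.7))
(466, 191) expect [338.7 304.9] pad [340.1 305.7] wh [79 69] aspect 0.87 ell [66. 79.] 94
(467, 275) expect [330.8 334.4] pad [332.  335.3] wh [85 78] aspect 0.92 ell [76. 85.] 94
(396, 191) expect [368.3 310.3] pad [369.5 311.4] wh [84 73] aspect 0.87 ell [69. 82.] 104
(396, 275) expect [363.1 340.7] pad [363.5 341.9] wh [89 81] aspect 0.91 ell [79. 89.] 106
```

All four stand upright in the tray. Last check is that the bed is still fully out.

```bash
python3 -m jog '-.3 -.3 0 0 0 0 -.4;-.35 -.35 0 0 0 0 -.4;-.35 -.35 0 0 0 0 -.4;-.35 -.35 0 0 0 0 -.4;-.35 -.35 0 0 0 0 -.4'>/dev/null; python3 -m jog '-.35 -.1 0 0 0 0 -.4;-.3 0 0 0 0 0 -.4;-.1 0 0 0 0 0 -.4;0 0 0 0 0 0 -.4;0 0 0 0 0 0 -.4'
python3 - <<'E'
from h import *
d=snapshot('wrist')
y=np.array([-.254,.967]); x=np.array([.967,.254]); h0=np.array([555.9,-273]);
g=[h0+187*y+a*32*x+b*32*y for a,b in ((-1,-1),(1,-1),(-1,1),(1,1))]
r=rims(d,g); print(r.round(1)); v=r-[[-1.3,.7]]
for k,(a,b) in enumerate(((-1,-1),(1,-1),(-1,1),(1,1))): print('bed',((v[k]-h0)@y-32*b).round(1))
s=snapshot('side'); print(s['img'].shape)
E
```

```text
time: 120.0
tool_pos: [437.6, -23.9, 405.7]
tcp_rot: [-180.0, -0.1, 150.2]
ft_force: [-0.2, 0.6, 0.3]
finger_gap: 59.6
grip_force: 0.0
[[  nan   nan]
 [  nan   nan]
 [466.5 -64.6]
 [  nan   nan]]
bed nan
bed nan
bed 191.2
bed nan
(400, 640, 3)
```

```bash
python3 -c "
from bench import *
print(hand_in())"
```

```text
the job is handed in; nothing more can be done
None
```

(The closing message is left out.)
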